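# Hang the rack's missing bracket and shelve the tool caddy

## Task

The slotted rack on the bench has lost one of its two lower brackets: hang the loose bracket on the bare upright, level with its mate, by pressing its hook tabs into the slots and pushing it down until it is fully home. Then set the tool caddy down gently on the two brackets, level, square to the rack and midway between the uprights. Keep the caddy upright all the while, and leave the other things on the bench where they are.

Things in the scene. Friction and masses are not known exactly. Their poses are not given: they have to be found in the camera images.
- rack: Fixed grey steel bench rack, 600 mm tall: two slotted uprights 40 mm wide, 28 mm deep, centres at y = +75 and -75 mm. Origin on the bench midway between them, in the plane of their front faces (robot side). x points into the rack, away from the robot; y to the left; z up; turned up to 10 degrees. Feet 25 mm high, 46 mm wide under each upright reach 20 mm in front of the faces.
- rack_slots (a point): On the left (+y) upright's centre line, in its front face, 195 mm above the bench: the lower edge of a slot pair. Both uprights have two slot columns 9 mm either side of their centre line, in a face 4 mm thick: slots 11 mm wide, 30 mm tall, pitch 45 mm, lower edges at z = 60, 105, 150, 195 mm and so on. The lower brackets' two rows of tabs use those at 195 and 240.
- rack_overhang (a point): Middle of the outer lower edge of the rack's loaded upper level: two short brackets and wood battens (up to 330 mm long) on them, reaching 105 mm out from the faces towards the robot, their underside 441 mm above the bench, battens' underside 481. A gripper held vertically while setting the caddy down hits them; one leaning back towards the robot by 25 to 45 degrees clears.
- box_left: Fixed upturned plywood box, a plain block 280 mm deep (x), 340 mm wide (y), 150 mm high, on the bench left of the rack's front. Origin mid underside. The bracket stands on one box and the caddy on the other (it varies).
- box_right: The same box on the right.
- mate: The lower bracket already hung, on the left or the right upright (it varies): fixed; same shape, size and frame as bracket. Underside 171 mm, bar's top 211 mm above the bench; origin 80 mm in front of the face plane.
- short_hook: Fixed short dark hook, plate 34 x 40 mm, reaching 52 mm out, low on the other, bare upright (the one for the bracket). Origin 80 mm in front of that upright's face on its centre line, 95 mm above the bench, level with the plate's lower edge; top 135 mm above the bench. It stays there.
- bracket: The loose grey steel bracket, about 0.4 kg, standing on its flat underside on a box. Bar 24 mm wide (y), 40 mm tall, x = -89 to 76 mm, with a lip 7 mm higher on its last 6 mm at the -x end; at +x a plate 40 mm wide, 4 mm thick, z = 0 to 100 mm, mounting face at x = +80. Origin on the underside's centre line; x points to the mounting face, z up. Centre of mass near x = 25 mm.
- bracket_tabs (a point): Middle of the bracket's mounting face at the lower tab row's neck edge (bracket x = 80, z = 24 mm). Four hook tabs stand 13 mm out of the face, 6 mm wide, at y = +-9 mm, in rows 45 mm apart: necks 14 mm tall, lower edges at bracket z = 24 and 69 mm; noses hang 10 mm below the necks. Hold it level 11 to 15 mm above home, push in till the plate meets the face, then push down with a few N.
- caddy: Plywood caddy with two compartments, about 0.6 kg, 125 mm deep (x), 200 mm wide (y), walls 55 mm tall, standing on a box; origin mid underside, z up. Home: x along the rack's x (either way round), at y = 0 of the rack, underside 211 mm up, between the brackets' plates and end lips, whose inner faces lie 4 and 163 mm in front of the face plane.
- caddy_grip (a point): Middle of the caddy's top rail, 92 mm above its underside. The carrying board down the caddy's middle is 12 mm thick (y), 109 mm long (x), top 105 mm up; its rail is 25 mm tall, above a hand slot 20 mm high and 69 mm long. Take the rail with a finger either side; nothing else in the caddy stands higher than 55 mm.
- glue: white plastic glue bottle with a cap, 58 mm across, 180 mm tall, standing on the bench in front of the rack; a bystander, leave it alone. Origin at the centre of its underside.
- jar: glass jar with a steel lid, 62 mm across, 85 mm tall, standing on the bench below the rack's lower brackets, between them; a bystander, leave it alone. Origin at the centre of its underside.
- plane: small hand plane, steel body 180 x 52 mm, about 85 mm tall, lying on the bench behind the left box; a bystander, leave it alone. Origin at the centre of its underside.
- mallet: wooden joiner's mallet lying near the base at the left, head 60 x 110 x 60 mm, about 265 mm long in all; a bystander, leave it alone. Origin at the centre of its underside.
- square: try square lying flat near the robot's base: dark wood stock 110 x 22 x 16 mm, steel blade 150 x 26 mm; a bystander, leave it alone. Origin at the centre of its underside.
- offcuts: glued-up stack of wood offcuts 90 x 160 mm, 50 mm tall, behind the right box; a bystander, leave it alone. Origin at the centre of its underside.
- tin: round steel tin, 54 mm across, 50 mm tall, standing on the left wooden box; a bystander, leave it alone. Origin at the centre of its underside.
- sander: hand sanding block 100 x 55 mm, 42 mm tall, lying on the right wooden box; a bystander, leave it alone. Origin at the centre of its underside.
There are look-alikes about, which are no part of the job. Leave any black look-alike of the caddy alone.

How it is judged:
By the outcome, as a careful person would: the job done as asked, in the order asked, and still so for the second after the job is handed in, with the robot touching nothing.
It also fails if it takes over 72 s, if anything falls off the work surface, if the arm or the gripper's body presses on something with over 40 N, if the wrist force passes 120 N, or if a joint passes its speed limit or range.

## Robot

A 6-joint arm with a two-finger parallel gripper is mounted at the origin on the work surface. World frame = base frame: x ahead of the robot, y to its left, z up, the work surface at z = 0. Lengths are in mm, angles in rad, forces in N, time in s.
With the tool pointing down it reaches from about 325 to 750 mm from the base axis. Payload 7.6 kg.
Tool frame: the origin (TCP) lies on the centre line of the jaws, within the pads' length; the fingertips stand bot.tips_ahead ahead of it and the grasp point (between the pads) lies 5 mm behind it (bot.tips_ahead is the distance from the TCP to the fingertips, in mm); z points along the fingers, y is the line along which they close (so a half turn about z gives the same grasp; the last joint's range is limited). The gripper opens to 85 mm and grips with 20 to 120 N. Pads are 22 mm wide; open, the fingers measure 114 mm over their backs; the gripper's body (76 mm by 85 mm) begins 54 mm behind the grasp point. The pads swing forward as they close: fully open they stand 13 mm farther back than shut.
Start: joints at [-1.287, 0.052, 1.401, -0, 1.689, -0.07], TCP at [181.919, -492.493, 245.323] pointing down, gripper open.
Joint ranges: [-2.9, 2.9], [-0.91, 2.17], [0.12, 2.37], [-1.06, 4.2], [0.26, 2.73], [-2.93, 2.93]. Speed limits (rad/s): [2.57, 2.57, 3.01, 3.14, 3.14, 3.14].

## Interface

Orientations are given as a unit quaternion [x, y, z, w].
In Python, from bench import bot gives the robot as it stands.
- The arm moves only by the shell command python3 -m handwheel 'ROWS' [OPENING]. ROWS is JSON, a list of rows, each a list of 4 numbers: the shift along the tool's x, y, z scaled (see below), then the turn about the tool's z scaled (see below). A call has 1 to 12 rows; each row is the pose to reach, as a shift and turn from the pose commanded when the call began, along the tool's axes at that moment; what a row does not reach only later rows make up. The controller multiplies each number of a shift by 15 cm and each number of a turn by 1.5 rad. A row lasts 1/12 s, in which the tool goes at most 41.7 mm and 7.16 degrees, less where a joint would pass 70% of its speed; a pose out of reach is approached as far as the arm can. A call with a number of a shift or a turn outside -1 to 1 is refused whole. A call with a gripper value outside its range is refused whole. OPENING is the closure, from -1 (fully open) to 1 (shut), so that 0 is half open, set as the call begins (- or left out, the last holds). The fingers move at their own pace and stop on an object; the grip force is fixed at half the most. Time passes only in rows, so rows that repeat a pose let the fingers close. It gives the time, the measured TCP pose, the force, the opening and the grip force at its end, in the units of the state.
- bot.sense(): the state, without advancing time (a new reading comes with each control period).
- bot.capture(name): name is "scene" or "side" or "wrist"; returns a dict with "img" (420x560x3 uint8, red, green, blue), "range_z" (420x560 float32, mm along the optical axis (not along the pixel's ray), 0 where there is no reading), "fx", "fy", "cx", "cy" (pixels), "R" (3x3) and "t" (3): a world point X has camera coordinates R X + t; the wrist camera has in their place "hand_eye" (4x4, takes a point from camera to tool coordinates, whose origin is the TCP and whose axes are the flange's). Camera axes: x right, y down, z forward; pixel columns grow to the right and rows downward; lengths in mm; the calibration is good to about 2 mm. A picture is of the moment at which its call begins: read the wrist's pose just before it.
- bot.job_done(): hands the job in; it is judged then, once.
The state is a dict: "clock": time; "joint_positions": joint angles; "qvel": joint speeds; "effort": joint torques, N m; "tcp_pos": TCP position; "orientation": TCP orientation; "ft_force": force on the tool from outside, world axes, zero at the start; "ft_torque": the same for the moment, N m; "gripper_width": opening from 0.0 (shut) to 1.0 (fully open); "grip_force": force on a finger pad.
Only numpy, scipy, OpenCV 4.12 (cv2) and the standard library are available. Lean on these libraries where they do the work, as an engineer would, in place of code of your own. Each camera call takes 0.05 s, during which the arm holds its last target. There are 200 camera calls.

## Working session

There is one attempt and no reset: what is moved stays moved. The work goes in short steps, Python scripts to look and compute and a shell command to move; the robot and the scene stay as the last step left them, time stands still between calls to the robot, and variables do not carry over. Pictures are saved under pics/ and viewed, at most 10 in all, crops included, and the job is handed in when it is done.

```bash
ls; mkdir -p pics; python3 - <<'E'
from bench import bot
import cv2
print(bot.sense(), bot.tips_ahead)
for n in ("scene","side"):
    c=bot.capture(n); cv2.imwrite(f"pics/{n}0.png",c["img"][:,:,::-1])
    import numpy as np; np.savez(f"{n}0.npz",**c)
    print(n,c["fx"],c["cx"],c["cy"],c["R"].round(3).tolist(),c["t"])
E
```

```text
pics
{'clock': 0.0, 'joint_positions': array([-1.28729857e+00,  5.28258265e-02,  1.40172605e+00, -2.30434155e-06,
        1.68861463e+00, -7.03281321e-02]), 'qvel': array([-9.20062994e-04, -1.48724292e-04,  4.35331201e-04, -7.58684407e-07,
        1.44477004e-04, -2.88692138e-04]), 'effort': array([ 3.51975609e-05, -3.81666505e+01, -3.60188520e+01, -1.02289764e-04,
        6.17760103e-03, -2.26177895e-05]), 'tcp_pos': array([ 181.83456023, -492.20323864,  244.47747306]), 'orientation': array([ 9.84391397e-01,  1.75991356e-01, -8.48535731e-05, -7.82339892e-04]), 'ft_force': array([-0.41881662,  0.59230107, -0.08387477]), 'ft_torque': array([-0.03075837, -0.00078751, -0.02889841]), 'grip_force': 0.0, 'gripper_width': 1.0028049630381062} 14.0
scene 485.71615760015686 275.9888855690796 207.92340299924345 [[-0.95, -0.312, 0.021], [-0.241, 0.687, -0.686], [0.2, -0.657, -0.727]] [ 420.19117596  294.64687739 1521.18240879]
side 426.13219991881647 285.52092771818707 212.13166608711742 [[0.964, -0.265, 0.011], [-0.16, -0.617, -0.77], [0.211, 0.741, -0.638]] [-458.54784102  272.94558036 1517.80286004]
```

View pics/scene0.png

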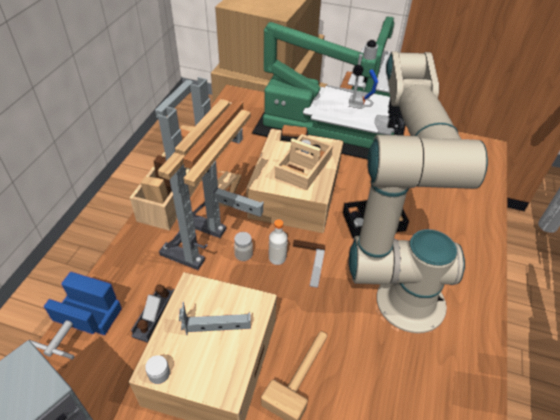

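View pics/side0.png

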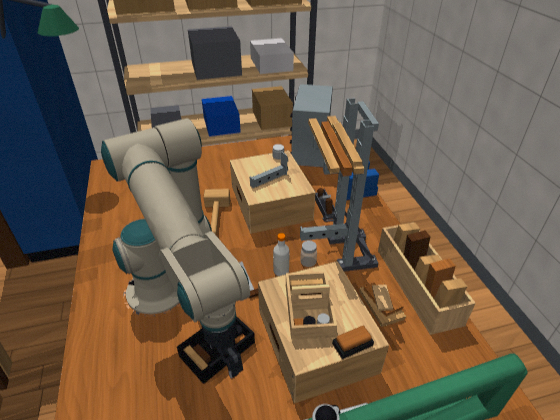

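The loose bracket stands on the left box (scene ~(215,322), plate at (183,315)). The plywood caddy is on the right box (scene ~(303,160), side ~(312,305)). The mate hangs on the right upright (scene ~(240,203)). The black caddy look-alike is at scene ~(375,217), and I'll leave it alone. Next I'll measure these from the range data.

```bash
cat > h.py <<'E'
import numpy as np, cv2
def cloud(c):
    z=np.array(c["range_z"]).astype(float); v,u=np.mgrid[:z.shape[0],:z.shape[1]]
    P=np.stack([(u-c["cx"])/c["fx"]*z,(v-c["cy"])/c["fy"]*z,z],-1)
    W=(P-c["t"])@np.array(c["R"]); W[z<=0]=np.nan
    return W
def load(n): return dict(np.load(n+".npz"))
def hsv(c): return cv2.cvtColor(np.ascontiguousarray(c["img"]),cv2.COLOR_RGB2HSV)
E
python3 - <<'E'
from h import *
for n in("scene0","side0"):
    c=load(n); W=cloud(c); S=hsv(c)
    print(n,"cam",(-c["R"].T@c["t"]).round())
    # top-down height map picture: 2.5mm px, x 100..1000 -> , y -500..500
    ok=~np.isnan(W[...,0]); P=W[ok]; C=c["img"][ok]
    if n=="scene0": AP,AC=P,C
    else: AP=np.r_[AP,P]; AC=np.r_[AC,C]
o=np.argsort(AP[:,2]); AP=AP[o];AC=AC[o]
im=np.zeros((600,800,3),np.uint8)
r=((1000-AP[:,0])/1.6).astype(int); q=((600-AP[:,1])/1.55).astype(int)
m=(r>=0)&(r<600)&(q>=0)&(q<800)&(AP[:,2]<700)
im[r[m],q[m]]=AC[m][:,::-1]
cv2.imwrite("pics/top.png",im)
E
```

```text
scene0 cam [ 167.  928. 1300.]
side0 cam [  166. -1078.  1183.]
```

View pics/top.png

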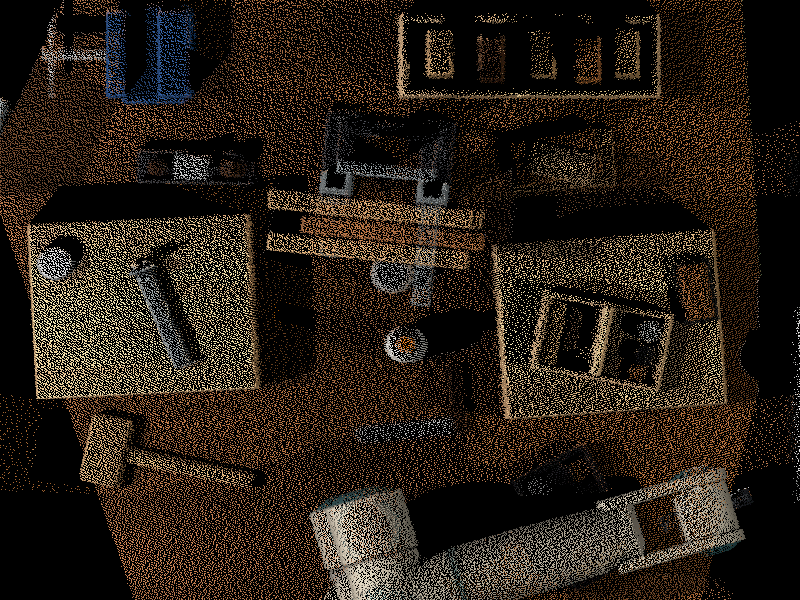

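The merged top-down view agrees with that. The uprights are at about (335,185) and (430,195), the bracket bar runs (150,270)–(185,360), and the plywood caddy is centred near (603,338) with its rail running roughly vertical there. Now the numbers.

```bash
cat > fit.py <<'E'
from h import *
def rect(P):
    (c,s,a)=cv2.minAreaRect(P[:,:2].astype(np.float32)); return np.round(c,1),np.round(s,1),round(a,2)
Ws={n:cloud(load(n)) for n in("scene0","side0")}
for n,W in Ws.items():
    c=load(n);P=W[~np.isnan(W[...,0])]; H=hsv(c)[~np.isnan(W[...,0])]
    def sel(x0,x1,y0,y1,z0,z1):
        m=(P[:,0]>x0)&(P[:,0]<x1)&(P[:,1]>y0)&(P[:,1]<y1)&(P[:,2]>z0)&(P[:,2]<z1); return P[m],H[m]
    print("==",n)
    for nm,b in dict(barTop=(390,600,280,420,184,196),plateTop=(500,650,280,420,243,256),caddyrail=(350,600,-480,-180,247,262),caddywall=(350,600,-480,-180,199,211),
        boxL=(300,700,200,560,145,155),boxR=(300,700,-560,-160,145,155),mate=(500,720,-140,-20,205,216),rtop=(640,780,-150,150,594,606),glue=(380,520,-80,80,150,185),battens=(560,740,-200,220,488,530)).items():
        Q,_=sel(*b)
        if len(Q)>5: print(nm,len(Q),*rect(Q),"mean",Q.mean(0).round(1),"zmed",np.median(Q[:,2]).round(1))
    # face fits per upright z 280..420 or 520..590
    for nm,(y0,y1) in dict(L=(20,140),R=(-130,-20)).items():
        Q,h=sel(640,760,y0,y1,270,590); k=(h[:,1]<70)
        Q=Q[k]
        if len(Q)>20: print("upright",nm,len(Q),*rect(Q),"z",Q[:,2].min().round(),Q[:,2].max().round())
E
python3 fit.py
```

```text
== scene0
barTop 586 [496.7 350.7] [174.8  33.5] 24.88 mean [494.  351.4 189.6] zmed 189.7
plateTop 30 [568.5 380.7] [ 4.3 39.7] 20.21 mean [567.8 381.6 248.2] zmed 248.9
caddyrail 116 [ 454.6 -329.2] [ 20.1 107.6] 78.69 mean [ 453.3 -328.7  253.7] zmed 253.8
caddywall 490 [ 455.2 -332.5] [208.5 128.3] 79.36 mean [ 453.1 -325.1  204.5] zmed 204.3
boxL 11028 [510.2 378.9] [280.9 344.4] 2.89 mean [501.5 396.1 149.9] zmed 149.9
boxR 2706 [ 482.6 -342.4] [280.4 350.4] 4.4 mean [ 484.8 -297.3  150.2] zmed 150.2
mate 362 [609.2 -62.2] [ 42.8 198.4] 86.94 mean [601.7 -57.2 210.6] zmed 210.7
rtop 440 [711.4   4.3] [194.3  53.1] 84.68 mean [716.5   9.1 597.6] zmed 597.5
glue 102 [475.5 -38.4] [30.7 84.1] 69.58 mean [455.8 -26.6 172.9] zmed 177.0
battens 3653 [650.   16.5] [339.4 135.6] 84.32 mean [637.6  33.3 505.4] zmed 504.3
upright L 1316 [707.6  80.8] [ 52.  112.7] 35.71 z 270.0 590.0
upright R 605 [694.3 -55.3] [74.4 38.4] 83.2 z 270.0 590.0
== side0
barTop 160 [497.4 345.3] [179.9  38.5] 24.39 mean [494.9 345.2 188.6] zmed 188.2
plateTop 9 [569.6 379.5] [ 6.2 31.8] 26.78 mean [567.9 379.7 246.4] zmed 245.7
caddyrail 172 [ 454.3 -334.2] [ 14.9 106.2] 79.85 mean [ 454.2 -335.6  252.6] zmed 253.1
caddywall 755 [ 453.8 -333.9] [205.6 125.7] 79.26 mean [ 451.  -347.8  204.1] zmed 203.9
boxL 2282 [509.  376.9] [280.7 347.2] 2.69 mean [505.  351.7 148.7] zmed 148.5
boxR 5163 [ 480.8 -345.4] [280.2 344.8] 4.27 mean [ 475.9 -374.9  149.4] zmed 149.3
mate 291 [608.7 -61.9] [ 41.5 196.8] 79.85 mean [601.3 -65.8 209.8] zmed 209.8
rtop 238 [710.6   1.2] [192.9  50.3] 84.17 mean [713.8  -5.9 596.8] zmed 596.6
glue 79 [478.3 -46.6] [25.9 87.5] 66.39 mean [458.4 -39.9 172.5] zmed 176.2
battens 2059 [648.9  16.9] [343.1 133.6] 84.18 mean [635.4 -14.7 505.3] zmed 506.2
upright L 561 [706.3  69.8] [63.2 79.6] 52.91 z 270.0 590.0
upright R 1017 [697.1 -68.1] [66.9 52.6] 30.11 z 270.0 590.0
```

```bash
python3 - <<'E'
from h import *
t=np.array([181.8,-492.2]);u=t/np.linalg.norm(t);l=np.array([-u[1],u[0]])
Ps=[]
for n in("scene0","side0"):
    W=cloud(load(n));Ps.append(W[~np.isnan(W[...,0])])
P=np.concatenate(Ps); r=P[:,:2]@u-np.linalg.norm(t); s=P[:,:2]@l; z=P[:,2]-244.5
for z0 in range(-20,420,20):
    m=(z>=z0)&(z<z0+20)&(abs(r)<200)&(abs(s)<150)&(P[:,2]>60)
    if m.sum()>3: print(z0,m.sum(),"r",np.percentile(r[m],[0.5,99.5]).round(),"lat",np.percentile(s[m],[0.5,99.5]).round())
# uprights: front-face points per upright, in rack-ish frame yaw -5.6
a=np.deg2rad(-5.6);X=np.array([np.cos(a),np.sin(a)]);Y=np.array([-np.sin(a),np.cos(a)])
for i,P in enumerate(Ps):
  q=np.stack([P[:,:2]@X,P[:,:2]@Y,P[:,2]],1)
  for z0,z1 in((260,300),(300,360),(360,430),(540,590)):
    m=(P[:,2]>z0)&(P[:,2]<z1)&(q[:,0]>670)&(q[:,0]<740)&(abs(q[:,1]-70)<130)
    Q=q[m]
    for y0,y1 in((120,165),(-30,20)):
      k=(Q[:,1]>y0)&(Q[:,1]<y1)
      # (q y = rack y + offset ~ 70)
    h,e=np.histogram(Q[:,0],np.arange(670,742,3)); hy,ey=np.histogram(Q[:,1],np.arange(-60,200,5))
    print(i,z0,"x",dict((int(a),int(b)) for a,b in zip(e,h) if b>5)); print("   y",dict((int(a),int(b)) for a,b in zip(ey,hy) if b>5))
E
```

```text
-20 4 r [-41.  54.] lat [-7. 10.]
0 58 r [-47.  58.] lat [-12.  11.]
20 30 r [39. 52.] lat [-12.  13.]
40 129 r [-68.  77.] lat [-15.  17.]
60 199 r [-76.  75.] lat [-18.  20.]
80 277 r [-72.  73.] lat [-20.  21.]
100 190 r [-69.  70.] lat [-35.  33.]
120 253 r [-38.  39.] lat [-38.  39.]
140 275 r [-34.  39.] lat [-38.  39.]
160 93 r [ 0. 42.] lat [-40.  28.]
180 242 r [ 1. 42.] lat [-40.  34.]
200 235 r [-135.   42.] lat [-54.  69.]
220 580 r [-151.   42.] lat [-62.  70.]
240 712 r [-195.   50.] lat [-70.  71.]
260 1430 r [-197.   51.] lat [-71.  71.]
280 3165 r [-197.   47.] lat [-69.  70.]
300 2508 r [-199.   33.] lat [-61.  63.]
0 260 x {676: 7, 679: 17, 682: 62, 685: 29, 688: 22, 691: 13, 694: 14, 697: 13, 700: 16, 703: 12, 706: 18, 709: 10}
   y {5: 7, 10: 9, 15: 41, 125: 8, 130: 22, 135: 8, 140: 7, 145: 12, 150: 10, 160: 9, 165: 74, 170: 6}
0 300 x {682: 62, 685: 57, 688: 10, 691: 20, 694: 18, 697: 16, 700: 12, 703: 18, 706: 17, 709: 13}
   y {125: 16, 130: 33, 135: 8, 140: 6, 145: 16, 150: 21, 155: 7, 160: 16, 165: 114, 170: 12}
0 360 x {682: 77, 685: 54, 688: 20, 691: 17, 6
[... 743 characters left out ...]
9, 145: 6, 155: 8}
1 300 x {679: 14, 682: 63, 685: 33, 688: 20, 691: 15, 694: 19, 697: 16, 700: 19, 703: 18, 706: 17, 709: 11}
   y {-30: 8, -25: 107, -20: 15, -10: 13, -5: 8, 10: 15, 15: 7, 120: 7, 125: 30, 130: 11}
1 360 x {679: 11, 682: 65, 685: 26, 688: 17, 691: 17, 694: 17, 697: 18, 700: 12, 703: 16, 706: 18, 709: 8}
   y {-30: 16, -25: 116, -20: 32, -15: 9, -10: 7, -5: 14, 0: 6, 5: 8, 10: 10, 15: 7}
1 540 x {679: 29, 682: 131, 685: 31, 688: 29, 691: 27, 694: 29, 697: 35, 700: 31, 703: 30, 706: 40, 709: 21, 712: 49}
   y {-30: 9, -25: 118, -20: 31, -15: 10, -10: 15, -5: 27, 0: 7, 5: 10, 10: 21, 15: 14, 120: 15, 125: 92, 130: 30, 135: 11, 140: 9, 145: 7, 150: 7, 155: 8, 160: 13, 165: 10}
```

```bash
python3 - <<'E'
from h import *
t=np.array([181.8,-492.2]);u=t/np.linalg.norm(t);l=np.array([-u[1],u[0]])
P=np.concatenate([(lambda W:W[~np.isnan(W[...,0])])(cloud(load(n))) for n in("scene0","side0")])
r=P[:,:2]@u;s=P[:,:2]@l
m=(r>620)&(r<1000)&(abs(s)<150)&(P[:,2]>100)
print("outward obstacles",m.sum(), np.histogram2d(r[m],P[m][:,2],[np.arange(600,1001,50),[100,200,300,400,500,600,800,1500]])[0].astype(int).tolist())
a=np.deg2rad(-5.6);X=np.array([np.cos(a),np.sin(a)]);Y=np.array([-np.sin(a),np.cos(a)])
q=np.stack([P[:,:2]@X-683,P[:,:2]@Y-72,P[:,2]],1)
for z0 in range(420,680,12):
    m=(q[:,2]>z0)&(q[:,2]<z0+12)&(q[:,0]>-160)&(q[:,0]<-20)&(abs(q[:,1])<200)
    if m.sum()>5: Q=q[m]; print(z0,m.sum(),"xmin",np.percentile(Q[:,0],[0.5,2]).round(1),"y",Q[:,1].min().round(),Q[:,1].max().round(), "near y0 xmin", Q[abs(Q[:,1])<90][:,0].min().round(1) if (abs(Q[:,1])<90).any() else None)
E
```

```text
outward obstacles 3949 [[0, 0, 0, 0, 0, 0, 0], [158, 0, 0, 0, 0, 0, 0], [359, 0, 0, 0, 0, 0, 0], [364, 68, 206, 2, 0, 0, 0], [483, 126, 752, 501, 0, 0, 0], [277, 0, 341, 0, 0, 0, 0], [228, 0, 0, 0, 0, 0, 0], [84, 0, 0, 0, 0, 0, 0]]
432 24 xmin [-104.2 -104. ] y -88.0 87.0 near y0 xmin -104.3
444 124 xmin [-106.2 -106. ] y -89.0 90.0 near y0 xmin -106.4
456 88 xmin [-106.7 -106.2] y -89.0 91.0 near y0 xmin -106.9
468 73 xmin [-106.7 -106.4] y -152.0 91.0 near y0 xmin -106.7
480 550 xmin [-105.5 -105. ] y -163.0 179.0 near y0 xmin -107.4
492 2206 xmin [-105.  -104.3] y -162.0 178.0 near y0 xmin -105.9
504 1967 xmin [-72.4 -71.5] y -163.0 160.0 near y0 xmin -72.6
516 107 xmin [-40.  -39.1] y -138.0 103.0 near y0 xmin -39.2
```

```bash
python3 -m handwheel '[[0,0,-0.3,0],[0,0,-0.6,0],[0,0,-0.9,0],[0,0,-1,0],[0,0,-1,0]]' 1; python3 -c "
from bench import bot; print(bot.sense())"
```

```text
clock: 0.52
tcp_pos: [182.1, -492.9, 402.1]
orientation: [0.984, 0.176, 0.001, 0.005]
ft_force: [-0.3, 0.3, -0.3]
gripper_width: 0.3
grip_force: 0.0
{'clock': 0.5167, 'joint_positions': array([-1.28725726e+00,  7.32585606e-02,  1.06795920e+00,  1.92346971e-05,
        1.98976054e+00, -7.02876769e-02]), 'qvel': array([ 6.01663896e-04,  1.67164964e-02,  1.22606086e-01, -6.11990161e-05,
       -7.57054259e-02,  1.74435378e-04]), 'effort': array([-1.92949162e-01, -3.43233955e+01, -3.36055112e+01, -4.48760286e-03,
        5.09035438e-01,  4.06374556e-05]), 'tcp_pos': array([ 182.05870711, -492.87626216,  402.10609038]), 'orientation': array([9.84377043e-01, 1.75993387e-01, 5.73521810e-04, 5.27607714e-03]), 'ft_force': array([-0.3272849 ,  0.27266066, -0.28550121]), 'ft_torque': array([ 0.00258256, -0.00153315, -0.00517359]), 'grip_force': 0.0, 'gripper_width': 0.29978629963004433}
```

```bash
python3 -m handwheel '[[0,0,-0.3,0],[0,0,-0.6,0],[0,0,-0.9,0],[0,0,-1,0]]' -1;python3 -m handwheel '[[0,0,-0.3,0],[0,0,-0.6,0],[0,0,-0.9,0],[0,0,-1,0]]';python3 -m handwheel '[[0,0,-0.3,0],[0,0,-0.6,0],[0,0,-0.9,0],[0,0,-1,0],[0,0,-1,0],[0,0,-1,0]]'; python3 -c "
from bench import bot; print(bot.sense()['joint_positions'])"
```

```text
clock: 0.85
tcp_pos: [181.7, -491.5, 548.8]
orientation: [0.984, 0.176, 0.0, 0.002]
ft_force: [0.5, 0.2, 0.8]
gripper_width: 0.854
grip_force: 0.0
clock: 1.18
tcp_pos: [172.5, -467.9, 628.5]
orientation: [0.984, 0.176, 0.001, 0.002]
ft_force: [-0.7, -1.3, -0.8]
gripper_width: 1.002
grip_force: 0.0
clock: 1.68
tcp_pos: [151.8, -410.8, 673.8]
orientation: [0.984, 0.176, 0.003, 0.016]
ft_force: [0.1, -0.3, -0.4]
gripper_width: 1.0
grip_force: 0.0
[-1.30300257  0.3304249   0.12268297  0.00590253  2.65515905 -0.08070289]
```

```bash
python3 -m handwheel '[[0,0,-1,0],[0,0,-1,0],[0,0,-1,0],[0,0,-1,0],[0,0,-1,0],[0,0,-1,0]]'; python3 -c "
from bench import bot; print(bot.sense()['joint_positions'])";  python3 -m handwheel '[[0,0,-0.1,0],[0,0,-0.1,0]]';python3 -m handwheel '[[0,0,0,0],[0,0,0,0]]';python3 -c "
from bench import bot; print(bot.sense()['joint_positions'])"; 
```

```text
clock: 2.18
tcp_pos: [132.8, -359.7, 705.0]
orientation: [0.984, 0.176, 0.004, 0.023]
ft_force: [0.1, -0.8, -0.1]
gripper_width: 0.999
grip_force: 0.0
[-1.31663336  0.25257683  0.12257922  0.01133921  2.71962191 -0.08914012]
clock: 2.35
tcp_pos: [130.6, -353.5, 708.9]
orientation: [0.984, 0.176, 0.005, 0.026]
ft_force: [-0.1, 0.7, 0.2]
gripper_width: 1.0
grip_force: 0.0
clock: 2.52
tcp_pos: [130.9, -354.6, 708.0]
orientation: [0.984, 0.176, 0.004, 0.025]
ft_force: [0.7, -0.2, -1.0]
gripper_width: 0.999
grip_force: 0.0
[-1.31854862  0.24404488  0.12287934  0.01277547  2.72439125 -0.08971796]
```

Limit behaviour: an unreachable shift leaves a small tilt, and that tilt persists (about 2.9° leaning back now). I need the tool vertical for the bracket, because turning it about a leaning axis would tilt it. So I'll undo the tilt at the inner limit.

```bash
cat > st.py <<'E'
from bench import bot
import numpy as np
from scipy.spatial.transform import Rotation as Ro
s=bot.sense(); R=Ro.from_quat(s["orientation"]).as_matrix()
print("q",s["joint_positions"].round(3),"tcp",s["tcp_pos"].round(1),"toolz lean xy deg",np.rad2deg(np.arcsin(R[:2,2])).round(2),"toolx dir",np.rad2deg(np.arctan2(R[1,0],R[0,0])).round(2),"F",s["ft_force"].round(1),"T",s["ft_torque"].round(2),"w",round(s["gripper_width"],3),"g",round(s["grip_force"],1),"t",s["clock"])
E
python3 -m handwheel '[[0,0,0.3,0],[0,0,0.6,0],[0,0,0.9,0],[0,0,1,0]]' >/dev/null; python3 -m handwheel '[[0,0,0.3,0],[0,0,0.6,0],[0,-0.2,0.9,0],[0,-0.4,1,0],[0,-0.4,1,0]]'>/dev/null; python3 st.py; python3 -m handwheel '[[0,-0.2,0,0],[0,-0.4,0,0],[0,-0.6,0,0],[0,-0.6,0,0]]' >/dev/null; python3 st.py
```

```text
q [-1.334 -0.466  1.465  0.007  2.105 -0.113] tcp [ 114.1 -308.3  434.8] toolz lean xy deg [ 0.84 -2.05] toolx dir 20.28 F [-0.4  0.1  0.8] T [ 0.01 -0.01 -0.02] w 0.998 g 0.0 t 3.2667
q [-1.38  -0.712  1.599  0.01   2.2   -0.157] tcp [  83.  -224.1  439. ] toolz lean xy deg [ 1.05 -3.  ] toolx dir 20.26 F [-0.3  0.1  0.3] T [0.03 0.   0.02] w 0.999 g 0.0 t 3.6
```

```bash
python3 -m handwheel '[[0,0,-0.3,0],[0,0,-0.6,0],[0,0,-0.9,0],[0,0,-1,0]]' >/dev/null; python3 st.py; python3 -m handwheel '[[0,-0.15,0,0],[0,-0.3,0,0],[0,-0.4,0,0],[0,-0.5,0,0]]' >/dev/null; python3 st.py
```

```text
q [-1.385 -0.48   1.114  0.013  2.454 -0.157] tcp [  81.1 -219.7  590.4] toolz lean xy deg [ 1.04 -2.9 ] toolx dir 20.27 F [ 0.9 -0.3 -0.1] T [ 0.02  0.08 -0.07] w 0.998 g 0.0 t 3.9333
q [-1.474 -0.652  1.216  0.023  2.528 -0.238] tcp [  55.2 -149.5  583.6] toolz lean xy deg [ 1.02 -2.73] toolx dir 20.29 F [ 0.1 -0.1  0. ] T [ 0.07  0.04 -0.06] w 0.999 g 0.0 t 4.2667
```

```bash
python3 -m handwheel '[[0,-0.15,0,0],[0,-0.3,0,0],[0,-0.45,0,0],[0,-0.6,0,0]]' >/dev/null; python3 st.py; python3 -m handwheel '[[0,-0.15,0,0],[0,-0.3,0,0],[0,-0.45,0,0],[0,-0.6,0,0]]' >/dev/null; python3 st.py
```

```text
q [-1.858 -0.832  1.279  0.065  2.652 -0.586] tcp [ 25.9 -71.3 579.8] toolz lean xy deg [ 1.01 -2.81] toolx dir 20.45 F [-0.8  0.3  1. ] T [ 0.03  0.08 -0.02] w 0.998 g 0.0 t 4.6
q [-2.241 -0.906  1.294  0.045  2.724 -0.928] tcp [ 22.7 -38.7 577.2] toolz lean xy deg [-0.21 -1.97] toolx dir 17.14 F [-1.1 -0.8  0.6] T [0.   0.02 0.  ] w 0.999 g 0.0 t 4.9333
```

```bash
python3 -m handwheel '[[-0.05,-0.15,0,0],[-0.1,-0.3,0,0],[-0.1,-0.4,0,0]]' >/dev/null; python3 st.py;  python3 -m handwheel '[[0,-0.15,0,0],[0,-0.3,0,0]]' >/dev/null; python3 st.py
```

```text
q [-1.708 -0.907  1.291 -0.027  2.725 -0.506] tcp [ 31.6 -19.6 578. ] toolz lean xy deg [-0.87 -1.73] toolx dir 19.71 F [-0.5  1.  -0.6] T [0.05 0.02 0.03] w 1.002 g 0.0 t 5.1833
q [-1.401 -0.906  1.296 -0.044  2.725 -0.222] tcp [ 34.5 -10.6 576.7] toolz lean xy deg [-0.75 -1.64] toolx dir 20.12 F [ 0.6 -0.8 -0. ] T [0.05 0.03 0.02] w 1.002 g 0.0 t 5.35
```

```bash
for i in 1 2 3; do python3 -m handwheel '[[0,-0.2,0,0],[0,-0.4,0,0],[0,-0.6,0,0]]' >/dev/null; python3 st.py;done
```

```text
q [-0.949 -0.898  1.299 -0.052  2.725  0.22 ] tcp [ 36.9   2.2 575.5] toolz lean xy deg [-0.5  -1.37] toolx dir 20.22 F [ 0.2  0.4 -1.3] T [ 0.05 -0.02 -0.04] w 0.996 g 0.0 t 5.6
q [-0.5   -0.884  1.299 -0.051  2.722  0.672] tcp [ 37.6  15.3 575.3] toolz lean xy deg [-0.37 -1.14] toolx dir 20.23 F [ 0.1 -0.5  0.1] T [-0.06 -0.07 -0.03] w 1.0 g 0.0 t 5.85
q [-0.05  -0.863  1.297 -0.042  2.711  1.129] tcp [ 37.9  30.4 575.1] toolz lean xy deg [-0.31 -0.99] toolx dir 20.24 F [0.3 0.1 0.3] T [-0.04  0.05 -0.06] w 0.997 g 0.0 t 6.1
```

```bash
for i in 1 2 3; do python3 -m handwheel '[[1,-0.28,0.38,-0.017],[1,-0.28,0.38,-0.017],[1,-0.28,0.38,-0.017],[1,-0.28,0.38,-0.017],[1,-0.28,0.38,-0.017]]' >/dev/null; python3 st.py;done
python3 -m handwheel '[[0.1,0,0,0],[0.1,0,0,0],[0.1,0,0,0]]' >/dev/null; python3 st.py
python3 - <<'E'
from bench import bot
import numpy as np,cv2
s=bot.sense(); c=bot.capture("wrist"); np.savez("w1.npz",pos=s["tcp_pos"],quat=s["orientation"],**c)
print(c["hand_eye"].round(3).tolist(),c["fx"],c["cx"],c["cy"]); cv2.imwrite("pics/w1.png",c["img"][:,:,::-1])
E
```

```text
q [ 0.477 -0.637  1.388 -0.019  2.405  1.651] tcp [164.8 122.8 514.1] toolz lean xy deg [-0.39 -1.04] toolx dir 21.89 F [ 2.1 -0.9  0.4] T [ 0.01 -0.04 -0.01] w 1.003 g 0.0 t 6.5167
q [ 0.548 -0.312  1.324 -0.014  2.157  1.706] tcp [291.  216.9 449. ] toolz lean xy deg [-1.   -1.41] toolx dir 23.2 F [ 0.7 -0.  -1.3] T [0.08 0.03 0.02] w 1.0 g 0.0 t 6.9333
q [ 0.585  0.073  1.099 -0.013  2.     1.721] tcp [411.7 313.3 386.7] toolz lean xy deg [-1.1  -1.52] toolx dir 24.63 F [-0.8 -0.1 -2.7] T [ 0.02  0.02 -0.04] w 1.003 g 0.0 t 7.35
q [ 0.58   0.097  1.055 -0.013  2.006  1.716] tcp [421.8 316.8 396.4] toolz lean xy deg [-0.38 -1.05] toolx dir 24.61 F [-0.3  0.   0.7] T [ 0.02  0.01 -0.03] w 1.001 g 0.0 t 7.6
[[0.001, -0.963, -0.269, 68.327], [1.0, 0.001, 0.001, -0.247], [-0.0, -0.269, 0.963, -129.206], [0.0, 0.0, 0.0, 1.0]] 291.936999125115 280.3074419490797 210.7367918962256
```

View pics/w1.png

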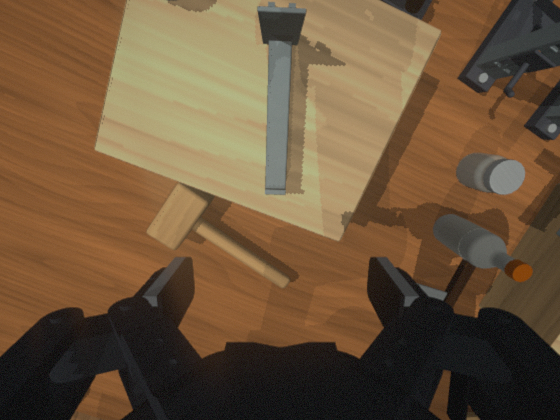

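The wrist view shows the bracket, with its bar running (280,45)–(275,193) and its plate at (280,25). Next I'll fit the bar top in world coordinates.

```bash
cat >> h.py <<'E'
from scipy.spatial.transform import Rotation as Ro
def wcloud(c):
    z=np.array(c["range_z"]).astype(float); v,u=np.mgrid[:z.shape[0],:z.shape[1]]
    P=np.stack([(u-c["cx"])/c["fx"]*z,(v-c["cy"])/c["fy"]*z,z],-1)
    T=P@c["hand_eye"][:3,:3].T+c["hand_eye"][:3,3]
    W=T@Ro.from_quat(c["quat"]).as_matrix().T+c["pos"]; W[z<=0]=np.nan
    return W
E
python3 - <<'E'
from h import *
c=load("w1");W=wcloud(c);S=hsv(c)
P=W[~np.isnan(W[...,0])];H=S[~np.isnan(W[...,0])]
b=(P[:,0]>380)&(P[:,0]<600)&(P[:,1]>270)&(P[:,1]<430)
print("box z",np.median(P[b&(P[:,2]<165)&(P[:,2]>140)][:,2]))
for z0,z1 in((180,197),(197,205),(205,260)):
    Q=P[b&(P[:,2]>z0)&(P[:,2]<z1)]; (ce,sz,a)=cv2.minAreaRect(Q[:,:2].astype(np.float32)); print(z0,len(Q),ce,sz,a,np.median(Q[:,2]))
Q=P[b&(P[:,2]>183)&(P[:,2]<195)]
d=Q[:,:2]-Q[:,:2].mean(0); u,s,vt=np.linalg.svd(d,full_matrices=False); ax=vt[0]*np.sign(vt[0,0]); print("axis",np.rad2deg(np.arctan2(ax[1],ax[0])))
l=np.array([-ax[1],ax[0]]); print("along",np.percentile(Q[:,:2]@ax,[.3,99.7]),"lat",np.percentile(Q[:,:2]@l,[.5,99.5]), "mid lat",np.mean(np.percentile(Q[:,:2]@l,[.5,99.5])))
Q2=P[b&(P[:,2]>193)&(P[:,2]<205)]; print("lip along",np.percentile(Q2[:,:2]@ax,[1,20,50,80]))
Q2=P[b&(P[:,2]>225)&(P[:,2]<260)]; print("plate along",np.percentile(Q2[:,:2]@ax,[1,50,99]),"lat",np.percentile(Q2[:,:2]@l,[1,99]),Q2[:,2].max())
print("tool y lat of TCP", c["pos"][:2]@l, "along",c["pos"][:2]@ax)
E
```

```text
box z 150.53515247181969
180 3558 (491.39910888671875, 348.8512878417969) (165.50656127929688, 39.647972106933594) 22.607423782348633 190.53484339524476
197 166 (491.5389099121094, 348.4910888671875) (165.0877685546875, 38.987342834472656) 22.714365005493164 198.56103281191506
205 1104 (572.76708984375, 382.761962890625) (13.512191772460938, 39.97611618041992) 22.632064819335938 235.9029765375986
axis 22.375794616442924
along [510.37895068 669.59023143] lat [121.03931653 150.46729126] mid lat 135.75330389513124
lip along [504.65962533 508.98335964 666.96494806 669.30143838]
plate along [668.7445234  669.48677623 681.55280123] lat [116.67543554 155.15508119] 252.66567403480906
tool y lat of TCP 132.38226400020883 along 510.6779129824279
```

```bash
python3 -m handwheel '[[0.06,-0.04,0.25,0.025],[0.06,-0.04,0.5,0.025],[0.06,-0.04,0.75,0.025],[0.06,-0.04,1,0.025],[0.06,-0.04,1,0.025],[0.06,-0.04,1,0.025]]' >/dev/null; python3 st.py
python3 - <<'E'
from bench import bot
from h import *
s=bot.sense();a=np.deg2rad(22.5);ax=np.array([np.cos(a),np.sin(a)]);l=np.array([-ax[1],ax[0]])
# re-express origin line
a0=np.deg2rad(22.376);x0=np.array([np.cos(a0),np.sin(a0)]);l0=np.array([-x0[1],x0[0]])
O=x0*593.5+l0*135.8; d=s["tcp_pos"][:2]-O
print("origin",O,"tcp in bracket",d@ax,d@l)
E
```

```text
q [ 0.586  0.091  1.357 -0.012  1.71   1.762] tcp [425.6 322.8 247. ] toolz lean xy deg [-0.41 -1.07] toolx dir 22.48 F [ 0.6 -0.4  1.1] T [ 0.02  0.01 -0.01] w 1.001 g 0.0 t 8.15
origin [497.11599779 351.51041911] tcp in bracket -77.07133716128965 0.821631802552974
```

```bash
python3 -m handwheel '[[0.015,0,0.2,0],[0.015,0,0.35,0],[0.015,0,0.45,0],[0.015,0,0.505,0],[0.015,0,0.505,0]]' >/dev/null; python3 st.py; python3 -m handwheel '[[0,0,0,0],[0,0,0,0],[0,0,0,0],[0,0,0,0],[0,0,0,0],[0,0,0,0],[0,0,0,0],[0,0,0,0]]' 1 >/dev/null; python3 st.py
```

```text
q [ 0.583  0.129  1.464 -0.012  1.561  1.762] tcp [428.7 323.2 172.9] toolz lean xy deg [-0.2  -0.93] toolx dir 22.47 F [-0.6  0.8 -0.4] T [ 0.02 -0.02 -0.  ] w 0.999 g 0.0 t 8.5667
q [ 0.583  0.129  1.465 -0.011  1.56   1.762] tcp [428.5 323.2 172.2] toolz lean xy deg [-0.23 -0.93] toolx dir 22.48 F [-1.7  0.8  6.8] T [0.09 0.2  0.04] w 0.274 g 59.6 t 9.2333
```

```bash
python3 -m handwheel '[[0,0,-0.1,0],[0,0,-0.2,0],[0,0,-0.35,0],[0,0,-0.5,0],[0,0,-0.6,0],[0,0,-0.7,0],[0,0,-0.7,0],[0,0,-0.7,0]]' >/dev/null; python3 st.py; cat > wb.py <<'E'
import sys
from bench import bot
from h import *
n=sys.argv[1]
s=bot.sense(); c=dict(bot.capture("wrist")); c.update(pos=s["tcp_pos"],quat=s["orientation"]); np.savez(n+".npz",**c)
cv2.imwrite(f"pics/{n}.png",c["img"][:,:,::-1])
# bracket in tool frame -> vertical frame at TCP
W=wcloud(c)-c["pos"]; yaw=Ro.from_quat(c["quat"]).as_matrix()[:2,0]; X=yaw/np.linalg.norm(yaw);L=np.array([-X[1],X[0]])
P=W[~np.isnan(W[...,0])]; q=np.stack([P[:,:2]@X,P[:,:2]@L,P[:,2]],1)
m=(q[:,0]>20)&(q[:,0]<145)&(abs(q[:,1])<10)&(q[:,2]>-30)&(q[:,2]<40); B=q[m]
k=np.polyfit(B[:,0],B[:,2],1); r=B[:,2]-np.polyval(k,B[:,0]); B=B[abs(r)<3]; A=np.c_[B[:,0],B[:,1],np.ones(len(B))]
co=np.linalg.lstsq(A,B[:,2],rcond=None)[0]; print("bar top: z at tcp",co[2].round(2),"pitch deg",np.rad2deg(co[0]).round(2),"roll deg",np.rad2deg(co[1]).round(2),len(B))
m=(q[:,0]>120)&(q[:,0]<170)&(abs(q[:,1])<40)&(q[:,2]>co[2]+8)&(q[:,2]<100); p=q[m]
if len(p)>20: print("plate x",np.median(p[:,0]).round(1),"y",np.percentile(p[:,1],[1,99]).round(1),"ztop",p[:,2].max().round(1),"plate yaw",np.rad2deg(np.polyfit(p[:,1],p[:,0],1)[0]).round(2))
for x0 in(30,60,90,120):
    e=q[(abs(q[:,0]-x0)<5)&(abs(q[:,2]-(co[2]+co[0]*x0))<4)&(abs(q[:,1])<25)]
    if len(e)>5: print(x0,np.percentile(e[:,1],[2,98]).round(1))
E
python3 wb.py w2
```

```text
q [ 0.585  0.095  1.296 -0.012  1.765  1.762] tcp [428.8 324.6 275.6] toolz lean xy deg [-0.33 -1.02] toolx dir 22.47 F [ 0.7  0.6 -2.2] T [-0.08  0.21 -0.02] w 0.269 g 59.2 t 9.9
bar top: z at tcp 18.32 pitch deg -0.21 roll deg -0.37 13883
30 [-11.1  11.7]
60 [-11.1  11.7]
90 [-11.   11.7]
```

Bracket is held level (pitch −0.2°). A vertical tool would bring the wrist housing into the overhang. So I'll turn the bracket to the rack's yaw, stand it back on the box, get the lean at the rack's azimuth, and then re-grip.

```bash
python3 -m handwheel '[[0,0,0,0.08],[0,0,0,0.16],[0,0,0,0.24],[0,0,0.1,0.31],[0,0,0.25,0.328],[0,0,0.4,0.328],[0,0,0.5,0.328],[0,0,0.58,0.328],[0,0,0.64,0.328],[0,0,0.67,0.328],[0,0,0.67,0.328]]' >/dev/null; python3 st.py
```

```text
q [ 0.583  0.128  1.462 -0.012  1.568  2.254] tcp [427.9 322.7 174.6] toolz lean xy deg [-0.39 -1.05] toolx dir -5.71 F [-2.  -0.4 -2.5] T [0.03 0.23 0.03] w 0.273 g 59.1 t 10.8667
```

```bash
python3 -m handwheel '[[0,0,0.01,0],[0,0,0.018,0],[0,0,0.018,0]]' >/dev/null; python3 st.py; python3 -m handwheel '[[0,0,0,0],[0,0,0,0],[0,0,0,0],[0,0,0,0]]' -1 >/dev/null; python3 st.py;  python3 -m handwheel '[[0,0,-0.25,0],[0,0,-0.5,0],[0,0,-0.75,0],[0,0,-1,0]]' >/dev/null;python3 st.py; python3 wb.py w3
```

```text
q [ 0.583  0.128  1.463 -0.012  1.563  2.254] tcp [428.5 323.1 173.7] toolz lean xy deg [-0.24 -0.96] toolx dir -5.71 F [-0.  -0.9 -2.8] T [ 0.03  0.26 -0.02] w 0.273 g 59.1 t 11.1167
q [ 0.583  0.128  1.463 -0.012  1.563  2.254] tcp [428.5 323.1 173.7] toolz lean xy deg [-0.23 -0.96] toolx dir -5.71 F [-0.  -0.6  0. ] T [-0.08 -0.02 -0.04] w 0.828 g 0.0 t 11.45
q [ 0.586  0.098  1.196 -0.012  1.862  2.253] tcp [428.8 325.4 325.2] toolz lean xy deg [-0.27 -0.98] toolx dir -5.71 F [ 0.2  0.4 -0.6] T [ 0.06 -0.01  0.03] w 1.003 g 0.0 t 11.7833Traceback (most recent call last):
  File "wb.py", line 11, in <module>
    k=np.polyfit(B[:,0],B[:,2],1); r=B[:,2]-np.polyval(k,B[:,0]); B=B[abs(r)<3]; A=np.c_[B[:,0],B[:,1],np.ones(len(B))]
    raise TypeError("expected non-empty vector for x")
TypeError: expected non-empty vector for x
```

```bash
for i in 1 2; do python3 -m handwheel '[[-0.05,1,-1,0],[-0.05,1,-1,0],[-0.05,1,-1,0],[-0.05,1,-1,0],[-0.05,1,-1,0],[-0.05,1,-1,0]]' >/dev/null; done; python3 st.py; python3 -m handwheel '[[0,0.3,-0.2,0],[0,0.3,-0.4,0],[0,0.3,-0.6,0],[0,0.3,-0.6,0]]' >/dev/null;python3 st.py
python3 - <<'E'
from h import *
c=load("w3");W=wcloud(c);P=W[~np.isnan(W[...,0])]
b=(P[:,0]>400)&(P[:,0]<620)&(P[:,1]>265)&(P[:,1]<365)&(P[:,2]>165)
Q=P[b]
a=np.deg2rad(-5.7);X=np.array([np.cos(a),np.sin(a)]);L=np.array([-X[1],X[0]])
bar=Q[(Q[:,2]>186)&(Q[:,2]<194)]; e=np.stack([bar[:,:2]@X,bar[:,:2]@L],1)
for x0 in np.arange(e[:,0].min()+15,e[:,0].max()-20,20):
    k=e[abs(e[:,0]-x0)<8]; print(x0.round(),np.percentile(k[:,1],[2,98]).round(1),np.mean(np.percentile(k[:,1],[2,98])).round(2))
pl=Q[Q[:,2]>215]; f=np.stack([pl[:,:2]@X,pl[:,:2]@L],1); print("bar x",np.percentile(e[:,0],[.5,99.5]),"plate x",np.percentile(f[:,0],[2,50,98]),"y",np.percentile(f[:,1],[1,99]),"z",pl[:,2].max())
E
```

```text
q [-0.003  0.017  0.607 -0.03   2.513  1.647] tcp [383.9  31.  633.4] toolz lean xy deg [ 0.23 -1.02] toolx dir -5.94 F [-0.5  1.   0.5] T [-0.02 -0.02 -0.01] w 1.001 g 0.0 t 12.8333
q [-0.109  0.271  0.121 -0.049  2.727  1.518] tcp [389.7 -10.9 698.1] toolz lean xy deg [ 1.1  -1.26] toolx dir -5.77 F [-0.6  0.2  0.6] T [0.04 0.04 0.  ] w 0.995 g 0.0 t 13.1667
399.0 [351.4 374.7] 363.04
419.0 [351.7 374.5] 363.1
439.0 [351.9 374.4] 363.15
459.0 [352.1 375. ] 363.57
479.0 [351.6 374.8] 363.21
499.0 [352.  374.6] 363.31
519.0 [352.3 375.2] 363.74
bar x [385.1845969  544.28912861] plate x [386.77542796 406.48678029 415.24539785] y [306.1023318  405.52384839] z 415.9793044284472
```

```bash
for i in 1 2 3; do python3 -m handwheel '[[0,0,-0.3,0],[0,0,-0.6,0],[0,0,-0.9,0],[0,0,-1,0],[0,0,-1,0],[0,0,-1,0]]' >/dev/null;python3 st.py; done
```

```text
q [-0.108  0.229  0.123 -0.052  2.726  1.514] tcp [369.4  -8.5 713.6] toolz lean xy deg [ 3.49 -1.58] toolx dir -5.62 F [-0.1  0.6  0.5] T [-0.09 -0.02 -0.02] w 0.999 g 0.0 t 13.6667
q [-0.107  0.195  0.122 -0.056  2.726  1.51 ] tcp [351.6  -6.8 726.1] toolz lean xy deg [ 5.44 -1.88] toolx dir -5.59 F [ 0.8 -0.1 -0.1] T [0.07 0.08 0.01] w 0.998 g 0.0 t 14.1667
q [-0.104  0.159  0.122 -0.061  2.726  1.507] tcp [332.7  -4.4 738.4] toolz lean xy deg [ 7.47 -2.2 ] toolx dir -5.54 F [ 0.2 -0.4 -0.2] T [ 0.06  0.02 -0.01] w 1.001 g 0.0 t 14.6667
```

```bash
for i in 1 2 3; do python3 -m handwheel '[[0,-0.15,-0.8,0],[0,-0.2,-1,0],[0,-0.2,-1,0],[0,-0.2,-1,0],[0,-0.2,-1,0],[0,-0.2,-1,0],[0,-0.2,-1,0],[0,-0.2,-1,0]]' >/dev/null;python3 st.py; done
```

```text
q [-0.     0.127  0.123 -0.103  2.726  1.571] tcp [314.   25.7 748.6] toolz lean xy deg [ 9.38 -2.38] toolx dir -5.49 F [-0.2  0.2  0.3] T [ 0.    0.04 -0.01] w 0.995 g 0.0 t 15.3333
q [ 0.12   0.097  0.123 -0.164  2.726  1.632] tcp [292.1  54.8 758.1] toolz lean xy deg [11.31 -2.45] toolx dir -5.44 F [0.9 0.6 0.5] T [ 0.02  0.11 -0.03] w 0.998 g 0.0 t 16.0
q [ 0.263  0.069  0.123 -0.25   2.726  1.69 ] tcp [267.2  82.5 766.3] toolz lean xy deg [13.18 -2.41] toolx dir -5.4 F [-0.3 -0.4 -0.6] T [0.02 0.12 0.02] w 1.002 g 0.0 t 16.6667
```

```bash
cat > to.py <<'E'
import sys
from bench import bot
import numpy as np
from scipy.spatial.transform import Rotation as Ro
s=bot.sense(); R=Ro.from_quat(s["orientation"]).as_matrix()
t=np.array([float(v) for v in sys.argv[1:4]])
d=R.T@(t-s["tcp_pos"])
print("shift scaled",(d/150).round(3),"mm",d.round(1))
if len(sys.argv)>4:
    dy=np.deg2rad(float(sys.argv[4]))-np.arctan2(R[1,0],R[0,0]); print("turn scaled",(-dy/1.5).round(4))
E
python3 to.py 430 322 275 -5.6
```

```text
shift scaled [ 0.148 -1.76   3.367] mm [  22.2 -264.   505. ]
turn scaled 0.0023
```

```bash
for i in 1 2 3; do python3 -m handwheel '[[0.04,-0.52,0.85,0],[0.04,-0.52,0.85,0],[0.04,-0.52,0.85,0],[0.04,-0.52,0.85,0],[0.04,-0.52,0.85,0]]' >/dev/null; done; python3 -m handwheel '[[0,0,0,0]]' >/dev/null;python3 st.py; python3 to.py 430 322 275 -5.6
```

```text
q [ 0.664 -0.127  1.294 -0.181  1.815  2.274] tcp [395.  297.1 394.9] toolz lean xy deg [13.2  -2.45] toolx dir -5.4 F [-0.3 -0.1  0.4] T [ 0.03  0.11 -0.01] w 1.004 g 0.0 t 18.0
shift scaled [ 0.026 -0.204  0.824] mm [  3.9 -30.6 123.6]
turn scaled 0.0024
```

```bash
python3 -m handwheel '[[0.026,-0.2,0.25,0.002],[0.026,-0.2,0.5,0.002],[0.026,-0.2,0.7,0.002],[0.026,-0.2,0.82,0.002],[0.026,-0.2,0.82,0.002]]' >/dev/null; python3 st.py; python3 to.py 453.4 319.9 175 -5.6
```

```text
q [ 0.658 -0.031  1.443 -0.175  1.575  2.315] tcp [430.  320.6 273.6] toolz lean xy deg [13.1  -2.54] toolx dir -5.62 F [-0.3 -0.4  0.4] T [0.05 0.12 0.04] w 1.001 g 0.0 t 18.4167
shift scaled [ 0.001 -0.025  0.675] mm [ 1.000e-01 -3.800e+00  1.013e+02]
turn scaled -0.0003
```

```bash
python3 -m handwheel '[[0,-0.025,0.2,0],[0,-0.025,0.4,0],[0,-0.025,0.55,0],[0,-0.025,0.63,0],[0,-0.025,0.675,0],[0,-0.025,0.675,0]]' >/dev/null; python3 st.py;  python3 -m handwheel '[[0,0,0,0],[0,0,0,0],[0,0,0,0],[0,0,0,0],[0,0,0,0],[0,0,0,0],[0,0,0,0],[0,0,0,0]]' 1 >/dev/null; python3 st.py;python3 to.py 452 320 270
```

```text
q [ 0.631  0.058  1.544 -0.173  1.377  2.321] tcp [454.  321.5 178. ] toolz lean xy deg [13.32 -2.35] toolx dir -5.62 F [0.5 0.3 0.3] T [ 0.01  0.12 -0.01] w 0.997 g 0.0 t 18.9167
q [ 0.631  0.058  1.545 -0.173  1.376  2.322] tcp [453.5 321.7 177.4] toolz lean xy deg [13.3  -2.34] toolx dir -5.58 F [-1.7 -0.7  5.5] T [-0.07  0.29 -0.03] w 0.269 g 60.0 t 19.5833
shift scaled [ 0.135  0.023 -0.602] mm [ 20.3   3.5 -90.4]
```

```bash
python3 -m handwheel '[[0.02,0,-0.1,0],[0.06,0,-0.25,0],[0.1,0,-0.45,0],[0.135,0.02,-0.6,0],[0.135,0.02,-0.6,0],[0.135,0.02,-0.6,0]]' >/dev/null; python3 st.py; python3 wb.py w4
```

```text
q [ 0.631  0.013  1.409 -0.169  1.556  2.29 ] tcp [452.1 320.4 268.8] toolz lean xy deg [13.26 -2.36] toolx dir -5.59 F [-0.1 -0.4 -4.4] T [ 0.03  0.45 -0.04] w 0.266 g 59.1 t 20.0833
bar top: z at tcp 13.16 pitch deg -0.02 roll deg -0.65 10796
30 [-11.1  11.1]
60 [-11.5  11. ]
90 [-11.9  10.8]
120 [-12.4  11. ]
```

View pics/w4.png

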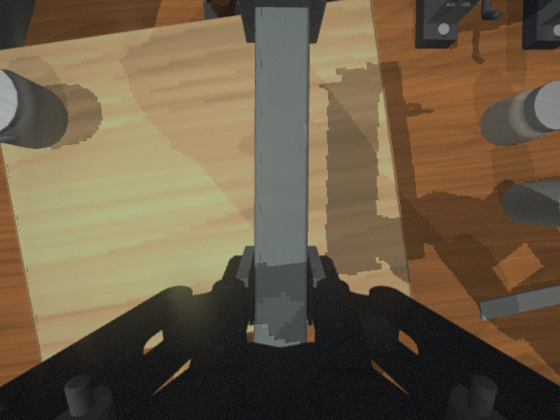

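```bash
python3 to.py 506 98.9 240; python3 to.py 506 98.9 211 ; python3 - <<'E'
from h import *
a=np.deg2rad(-5.7);X=np.array([np.cos(a),np.sin(a)]);Y=np.array([-np.sin(a),np.cos(a)])
for n in("scene0","side0"):
    c=load(n);W=cloud(c);P=W[~np.isnan(W[...,0])];H=hsv(c)[~np.isnan(W[...,0])]
    q=np.stack([P[:,:2]@X,P[:,:2]@Y,P[:,2]],1)
    for z0,z1 in((150,290),(290,430),(530,590)):
        m=(q[:,2]>z0)&(q[:,2]<z1)&(q[:,0]>660)&(q[:,0]<712)&(q[:,1]>-60)&(q[:,1]<200)&(H[:,1]<90); Q=q[m]
        f=Q[(Q[:,0]<690)]
        for nm,lo,hi in(("L",118,180),("R",-40,30)):
            g=Q[(Q[:,1]>lo)&(Q[:,1]<hi)]
            if len(g)<30: continue
            fx=g[(g[:,1]>lo+16)&(g[:,1]<hi-16)&(g[:,0]<692)]
            side=g[g[:,0]>688]
            print(n,z0,nm,"face x",np.median(fx[:,0]).round(1) if len(fx) else None,len(fx),"y pct",np.percentile(g[:,1],[1,99]).round(1),"side med",np.median(side[:,1]).round(1),len(side), "yaw of side",)
E
```

```text
shift scaled [0.449 1.426 0.32 ] mm [ 67.3 213.9  48. ]
shift scaled [0.404 1.422 0.508] mm [ 60.7 213.3  76.2]
scene0 150 L face x 684.3 164 y pct [129.  172.2] side med 168.4 241 yaw of side
scene0 150 R face x 678.5 176 y pct [-18.8  22.4] side med 18.6 171 yaw of side
scene0 290 L face x 684.3 168 y pct [128.5 172.1] side med 168.6 248 yaw of side
scene0 530 L face x 683.1 158 y pct [129.8 171.8] side med 168.9 167 yaw of side
scene0 530 R face x 683.6 154 y pct [-20.6  22.2] side med 18.7 158 yaw of side
side0 150 L face x 683.4 81 y pct [122.7 167.2] side med 128.7 172 yaw of side
side0 150 R face x 679.8 259 y pct [-25.7  17.2] side med -21.3 196 yaw of side
side0 290 L face x 684.3 20 y pct [123.4 169.2] side med 128.4 49 yaw of side
side0 290 R face x 684.0 212 y pct [-25.1  16.7] side med -21.1 230 yaw of side
side0 530 L face x 682.4 59 y pct [122.9 170.6] side med 129.5 128 yaw of side
side0 530 R face x 682.9 142 y pct [-25.1  18.8] side med -20.4 152 yaw of side
```

```bash
python3 -m handwheel '[[0,0.25,0,0],[0,0.5,0,0],[0,0.75,0.05,0],[0.1,1,0.15,0],[0.1,1,0.15,0]]' >/dev/null; python3 st.py; python3 to.py 507.1 99.6 211 -5.5
```

```text
q [ 0.332 -0.209  1.655 -0.118  1.498  2.004] tcp [456.2 162.9 248.5] toolz lean xy deg [12.88 -2.73] toolx dir -5.86 F [-0.9  0.3 -3.4] T [-0.06  0.4  -0.04] w 0.267 g 60.1 t 20.55
shift scaled [0.314 0.377 0.339] mm [47.1 56.6 50.8]
turn scaled -0.0042
```

```bash
python3 -m handwheel '[[0.1,0.15,0.1,-0.002],[0.2,0.3,0.2,-0.002],[0.31,0.38,0.34,-0.002],[0.31,0.38,0.34,-0.002],[0.31,0.38,0.34,-0.002]]' >/dev/null; python3 st.py
cat > rel.py <<'E'
from bench import bot
from h import *
import sys
s=bot.sense()
a=np.deg2rad(-5.7);X=np.array([np.cos(a),np.sin(a)]);Y=np.array([-np.sin(a),np.cos(a)])
t=s["tcp_pos"]; tq=np.array([t[:2]@X,t[:2]@Y]); print("tcp q",tq.round(1),t[2].round(1))
for n in("scene","side"):
    c=dict(bot.capture(n)); np.savez(f"{n}_{sys.argv[1]}.npz",**c); cv2.imwrite(f"pics/{n}_{sys.argv[1]}.png",c["img"][:,:,::-1])
    W=cloud(c);P=W[~np.isnan(W[...,0])]
    q=np.stack([P[:,:2]@X-tq[0],P[:,:2]@Y-tq[1],P[:,2]-t[2]],1)
    m=(q[:,0]>60)&(q[:,0]<150)&(abs(q[:,1])<40)&(q[:,2]>-35)&(q[:,2]<90);Q=q[m]
    pl=Q[(Q[:,2]>22)&(Q[:,0]>115)]
    print(n,"plate n",len(pl),"x",np.percentile(pl[:,0],[5,50,95]).round(1),"y",np.percentile(pl[:,1],[1,99]).round(1),"ztop",np.percentile(pl[:,2],[97,99.5]).round(1))
    b=Q[(Q[:,0]<112)&(abs(Q[:,1])<9)]; b=b[b[:,2]>5]
    if len(b)>20: print("  bar top z",np.median(b[:,2]).round(2),"pitch",np.rad2deg(np.polyfit(b[:,0],b[:,2],1)[0]).round(2))
    for x0 in(65,85,105):
        e=Q[(abs(Q[:,0]-x0)<8)&(Q[:,2]>-25)&(Q[:,2]<18)]
        if len(e)>10: print("  y edges",x0,np.percentile(e[:,1],[2,98]).round(1))
E
python3 rel.py s1
```

```text
q [ 0.174 -0.112  1.643 -0.082  1.398  1.849] tcp [506.3 104.4 211.2] toolz lean xy deg [12.8  -2.48] toolx dir -5.5 F [-0.2 -0.  -2.4] T [0.06 0.39 0.02] w 0.266 g 60.0 t 20.9667
tcp q [493.4 154.2] 211.2
scene plate n 125 x [125.  126.7 134.8] y [-20.3  20.1] ztop [72.4 74.8]
  bar top z 12.13 pitch -0.42
  y edges 65 [-9.7 13.3]
  y edges 85 [-10.9  13.1]
  y edges 105 [-12.6  12.9]
side plate n 65 x [124.3 125.8 138.4] y [-25.6  19.1] ztop [73.4 77.2]
  bar top z 12.32 pitch -1.18
  y edges 65 [-17.3   9.9]
  y edges 85 [-16.7   9.1]
  y edges 105 [-18.3  10.7]
```

```bash
python3 to.py 538.7 97.2 211.2
```

```text
shift scaled [0.208 0.035 0.069] mm [31.1  5.3 10.3]
```

```bash
python3 -m handwheel '[[0.1,0.02,0.03,0],[0.2,0.035,0.066,0],[0.208,0.035,0.069,0],[0.208,0.035,0.069,0]]' >/dev/null; python3 st.py; python3 rel.py s2; python3 - <<'E'
from h import *
a=cv2.imread("pics/scene_s2.png");b=cv2.imread("pics/side_s2.png")
A=cv2.resize(a[150:270,150:270],None,fx=3.3,fy=3.3,interpolation=cv2.INTER_CUBIC);B=cv2.resize(b[150:270,280:400],None,fx=3.3,fy=3.3,interpolation=cv2.INTER_CUBIC)
cv2.imwrite("pics/c2.png",np.hstack([A,B]))
E
```

```text
q [ 0.148 -0.03   1.563 -0.076  1.387  1.82 ] tcp [539.2  97.7 212.4] toolz lean xy deg [13.2  -2.38] toolx dir -5.36 F [-0.1  0.3 -3. ] T [0.05 0.4  0.01] w 0.267 g 60.0 t 21.4
tcp q [526.9 150.7] 212.4
scene plate n 128 x [124.4 126.5 136.6] y [-19.7  20.9] ztop [73.2 74.6]
  bar top z 12.18 pitch -0.91
  y edges 65 [-12.4  12.5]
  y edges 85 [-11.8  14.2]
  y edges 105 [-10.6  12.7]
side plate n 64 x [123.8 125.5 137.6] y [-25.1  17.7] ztop [72.2 74.2]
  bar top z 10.47 pitch 1.45
  y edges 65 [-19.2   7.6]
  y edges 85 [-17.6   8.9]
  y edges 105 [-17.9   7. ]
```

View pics/c2.png

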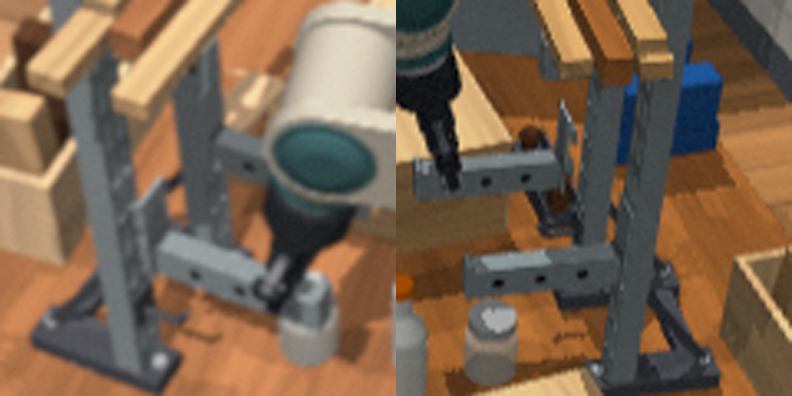

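```bash
python3 to.py 564.1 94.1 211.2 -5.4
```

```text
shift scaled [0.163 0.007 0.049] mm [24.4  1.1  7.4]
turn scaled 0.0006
```

```bash
python3 -m handwheel '[[0.03,0.007,0.016,0],[0.07,0.007,0.028,0],[0.1,0.007,0.035,0],[0.13,0.007,0.042,0],[0.163,0.007,0.049,0],[0.163,0.007,0.049,0]]' >/dev/null; python3 st.py; python3 rel.py s3
```

```text
q [ 0.132  0.04   1.496 -0.073  1.382  1.806] tcp [565.5  93.3 211.1] toolz lean xy deg [13.25 -2.4 ] toolx dir -5.42 F [ 0.9  0.6 -3.4] T [0.04 0.37 0.  ] w 0.271 g 60.0 t 22.0
tcp q [553.4 149. ] 211.1
scene plate n 261 x [124.4 129.8 147. ] y [-20.3  23.6] ztop [87.7 89.4]
  bar top z 11.94 pitch -0.71
  y edges 65 [-12.1  12.6]
  y edges 85 [-11.3  14.3]
  y edges 105 [-11.3  13.3]
side plate n 157 x [123.7 131.3 148.9] y [-25.4  15.9] ztop [87.5 89.5]
  bar top z 10.7 pitch 0.98
  y edges 65 [-18.9   9.2]
  y edges 85 [-18.6  10. ]
  y edges 105 [-18.8   6. ]
```

```bash
python3 -m handwheel '[[0.013,0,0.003,0],[0.026,0,0.006,0],[0.026,0,0.006,0]]' >/dev/null; python3 st.py
```

```text
q [ 0.132  0.048  1.488 -0.072  1.39   1.804] tcp [566.3  93.1 210.5] toolz lean xy deg [12.8  -2.42] toolx dir -5.4 F [-18.3  -0.6   1.7] T [-0.07  2.45 -0.26] w 0.268 g 60.9 t 22.35
```

```bash
python3 to.py 566.0 93.1 199; python3 to.py 566.0 93.1 194
```

```text
shift scaled [-0.019 -0.002  0.074] mm [-2.8 -0.2 11.1]
shift scaled [-0.026 -0.002  0.107] mm [-4.  -0.3 16. ]
```

```bash
python3 -m handwheel '[[-0.015,0,0.025,0],[-0.02,0,0.045,0],[-0.025,0,0.06,0],[-0.027,0,0.074,0],[-0.027,0,0.074,0]]' >/dev/null; python3 st.py
```

```text
q [ 0.132  0.051  1.509 -0.073  1.361  1.806] tcp [566.2  93.2 198.8] toolz lean xy deg [13.07 -2.38] toolx dir -5.38 F [-4.8  0.4 -1.9] T [0.14 1.14 0.01] w 0.27 g 60.3 t 22.7667
```

```bash
python3 -m handwheel '[[-0.001,0,0.008,0],[-0.003,0,0.016,0],[-0.004,0,0.024,0],[-0.004,0,0.024,0]]' >/dev/null; python3 st.py
```

```text
q [ 0.132  0.052  1.512 -0.072  1.357  1.806] tcp [566.   93.3 196.6] toolz lean xy deg [13.06 -2.37] toolx dir -5.38 F [-17.3   1.1   6.4] T [ 0.02  2.01 -0.27] w 0.267 g 61.7 t 23.1
```

```bash
python3 -m handwheel '[[-0.01,0,0.012,0],[-0.014,0,0.024,0],[-0.014,0,0.024,0]]' >/dev/null; python3 st.py; python3 rel.py s4;  python3 - <<'E'
from h import *
a=cv2.imread("pics/scene_s4.png");b=cv2.imread("pics/side_s4.png")
A=cv2.resize(a[170:270,150:250],None,fx=4,fy=4,interpolation=cv2.INTER_CUBIC);B=cv2.resize(b[170:270,290:390],None,fx=4,fy=4,interpolation=cv2.INTER_CUBIC)
cv2.imwrite("pics/c4.png",np.hstack([A,B]))
a=np.deg2rad(-5.7);X=np.array([np.cos(a),np.sin(a)]);Y=np.array([-np.sin(a),np.cos(a)])
for n in("scene_s4","side_s4"):
    W=cloud(load(n));P=W[~np.isnan(W[...,0])];q=np.stack([P[:,:2]@X-683.6,P[:,:2]@Y-73.7,P[:,2]],1)
    for nm,y in(("mate",-75),("brk",75)):
        for x0 in(-30,-55,-85):
            m=(abs(q[:,0]-x0)<12)&(abs(q[:,1]-y)<9)&(q[:,2]>195)&(q[:,2]<225); print(n,nm,x0,m.sum(),np.median(q[m][:,2]).round(2))
        m=(q[:,0]>-7)&(q[:,0]<-0)&(abs(q[:,1]-y)<22)&(q[:,2]>225)&(q[:,2]<300); print("  plate top",np.percentile(q[m][:,2],[50,90]).round(1),m.sum())
E
```

```text
q [ 0.132  0.05   1.519 -0.073  1.348  1.808] tcp [565.9  93.5 194.6] toolz lean xy deg [13.32 -2.33] toolx dir -5.4 F [-15.5   0.9  11. ] T [ 0.16  1.57 -0.17] w 0.267 g 62.3 t 23.35
tcp q [553.9 149.2] 194.6
scene plate n 253 x [122.7 128.9 147.2] y [-19.5  22.1] ztop [85.9 89.6]
  bar top z 15.39 pitch 0.3
  y edges 65 [-9.2 13.7]
  y edges 85 [-11.1  14. ]
  y edges 105 [-10.5  13. ]
side plate n 153 x [122.4 130.8 147.7] y [-25.5  15.8] ztop [86.2 88.9]
  bar top z 13.82 pitch 0.38
  y edges 65 [-18.1   4.6]
  y edges 85 [-18.1  10.3]
  y edges 105 [-19.4   6.5]
scene_s4 mate -30 10 212.23
scene_s4 mate -55 0 nan
scene_s4 mate -85 0 nan
  plate top [249.4 269.4] 86
scene_s4 brk -30 36 209.92
scene_s4 brk -55 37 209.75
scene_s4 brk -85 37 208.86
  plate top [256.5 276.4] 111
side_s4 mate -30 27 208.04
side_s4 mate -55 28 210.52
side_s4 mate -85 25 208.71
  plate top [262.4 287.8] 82
side_s4 brk -30 21 208.31
side_s4 brk -55 17 208.49
side_s4 brk -85 16 207.25
  plate top [264.  290.9] 58
  return _methods._mean(a, axis=axis, dtype=dtype,
  ret = ret.dtype.type(ret / rcount)
```

View pics/c4.png

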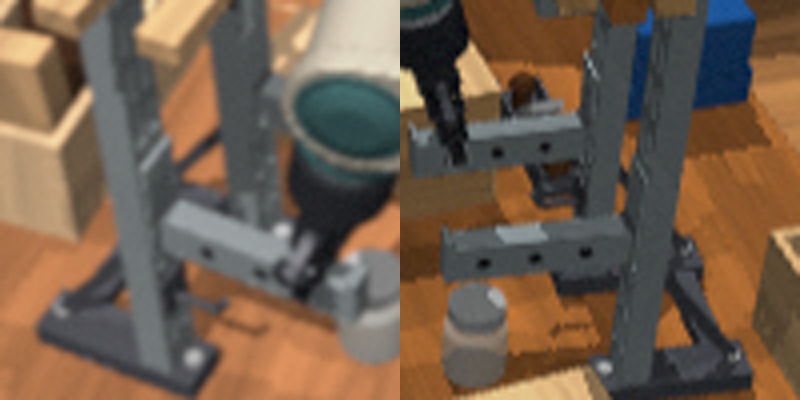

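The bracket is seated flush against the upright with its bar top level with the mate (crop: bracket bar (165,215)–(365,290) left, both bars parallel right). Release and back off.

```bash
python3 -m handwheel '[[0,0,0,0],[0,0,0,0],[0,0,0,0],[0,0,0,0]]' -1 >/dev/null; python3 st.py; python3 -m handwheel '[[0,0,-0.1,0],[0,0,-0.25,0],[-0.1,0,-0.4,0],[-0.3,0,-0.5,0],[-0.6,0,-0.6,0],[-0.9,0,-0.7,0],[-0.95,0,-0.7,0]]' >/dev/null; python3 st.py; python3 to.py 300 130 740
```

```text
q [ 0.131  0.053  1.521 -0.073  1.344  1.807] tcp [566.6  92.9 192. ] toolz lean xy deg [13.28 -2.39] toolx dir -5.4 F [ 0.  -0.  -0.5] T [0.04 0.09 0.03] w 0.824 g 0.0 t 23.7833
q [ 0.241 -0.433  1.804 -0.095  1.553  1.899] tcp [401.9 110.6 262. ] toolz lean xy deg [13.36 -2.34] toolx dir -5.39 F [-0.2 -0.1  1.5] T [-0.    0.13 -0.  ] w 0.997 g 0.0 t 24.3667
shift scaled [ 7.60e-02 -3.00e-03 -3.26e+00] mm [  11.5   -0.5 -488.9]
```

```bash
for i in 1 2 3; do python3 -m handwheel '[[0.02,-0.2,-1,0],[0.02,-0.2,-1,0],[0.02,-0.2,-1,0],[0.02,-0.2,-1,0]]' >/dev/null; done; python3 st.py; for i in 1 2; do python3 -m handwheel '[[0,-0.3,-1,0],[0,-0.3,-1,0],[0,-0.3,-1,0],[0,-0.3,-1,0],[0,-0.3,-1,0],[0,-0.3,-1,0]]' >/dev/null;python3 st.py; done
```

```text
q [ 0.616  0.07   0.392 -0.279  2.491  2.045] tcp [318.9 216.5 696.6] toolz lean xy deg [13.41 -2.29] toolx dir -5.41 F [1.1 0.1 1.3] T [0.05 0.05 0.  ] w 1.0 g 0.0 t 25.3667
q [ 0.786  0.136  0.122 -0.459  2.726  2.017] tcp [225.8 210.6 748.7] toolz lean xy deg [12.08 -2.53] toolx dir -5.38 F [-0.1 -0.3  0.3] T [-0.    0.1  -0.06] w 0.996 g 0.0 t 25.8667
q [ 0.921  0.129  0.123 -0.527  2.726  2.087] tcp [196.2 229.7 751.4] toolz lean xy deg [13.19 -2.02] toolx dir -5.38 F [-1.3 -0.4  0.2] T [-0.01  0.13 -0.01] w 1.001 g 0.0 t 26.3667
```

```bash
for i in 1 2; do python3 -m handwheel '[[0,-0.2,-1,0],[0,-0.2,-1,0],[0,-0.2,-1,0],[0,-0.2,-1,0],[0,-0.2,-1,0],[0,-0.2,-1,0]]' >/dev/null;python3 st.py; done; python3 to.py 390 -322 390 -5.6
```

```text
q [ 1.033  0.114  0.123 -0.597  2.726  2.128] tcp [168.4 236.5 756.8] toolz lean xy deg [14.56 -1.26] toolx dir -5.37 F [ 0.4 -0.5 -0.1] T [ 0.03  0.09 -0.  ] w 1.001 g 0.0 t 26.8667
q [ 1.152  0.101  0.123 -0.676  2.726  2.167] tcp [140.7 241.1 761.6] toolz lean xy deg [15.84 -0.47] toolx dir -5.38 F [-0.2  0.2 -1. ] T [-0.03  0.09 -0.02] w 0.997 g 0.0 t 27.3667
shift scaled [1.255 3.632 2.868] mm [188.3 544.9 430.1]
turn scaled 0.0026
```

```bash
for i in 1 2; do python3 -m handwheel '[[0.3,0.25,0.25,0],[0.5,0.5,0.4,0],[0.5,0.75,0.4,0],[0.5,1,0.4,0],[0.5,1,0.4,0]]' >/dev/null; done; python3 st.py; python3 -m handwheel '[[0,0.3,-0.1,0],[-0.1,0.6,-0.2,0],[-0.2,0.9,-0.3,0],[-0.3,1,-0.5,0]]' >/dev/null; python3 st.py;
```

```text
q [-0.344 -0.29   0.75   0.129  2.416  1.426] tcp [286.9 -39.6 685.7] toolz lean xy deg [15.7  -0.38] toolx dir -5.41 F [ 1.   1.  -0.6] T [0.04 0.12 0.  ] w 0.998 g 0.0 t 28.2
q [-0.944 -0.15   0.511  0.415  2.576  1.094] tcp [ 231.9 -159.1  725.8] toolz lean xy deg [15.63 -0.2 ] toolx dir -5.49 F [ 1.1 -1.1  0.8] T [-0.01  0.07 -0.04] w 0.999 g 0.0 t 28.5333
```

```bash
for i in 1 2; do python3 -m handwheel '[[0,0.05,-0.8,0],[0,0.1,-1,0],[0,0.1,-1,0],[0,0.1,-1,0],[0,0.1,-1,0]]' >/dev/null; python3 st.py; done
```

```text
q [-1.094  0.04   0.123  0.699  2.726  1.25 ] tcp [ 204.9 -165.6  777.9] toolz lean xy deg [17.63 -1.15] toolx dir -5.58 F [0.7 0.5 0.8] T [-0.04  0.17 -0.04] w 0.998 g 0.0 t 28.95
q [-1.259  0.011  0.122  0.865  2.726  1.252] tcp [ 178.2 -165.6  786.3] toolz lean xy deg [19.56 -2.1 ] toolx dir -5.45 F [-0.7  0.2 -0.2] T [0.03 0.16 0.04] w 0.995 g 0.0 t 29.3667
```

```bash
python3 to.py 394 -323 360 -5.7
```

```text
shift scaled [0.485 0.893 3.196] mm [ 72.8 134.  479.4]
turn scaled 0.0029
```

```bash
for i in 1 2 3; do python3 -m handwheel '[[0.16,0.3,1,0],[0.16,0.3,1,0],[0.16,0.3,1,0],[0.16,0.3,1,0],[0.16,0.3,1,0]]' >/dev/null; done;python3 -m handwheel '[[0,0,0.1,0.003],[0,0,0.1,0.003]]' >/dev/null; python3 st.py; python3 - <<'E'
from bench import bot
from h import *
s=bot.sense(); c=dict(bot.capture("wrist")); c.update(pos=s["tcp_pos"],quat=s["orientation"]); np.savez("w5.npz",**c)
cv2.imwrite("pics/w5.png",c["img"][:,:,::-1])
W=wcloud(c);P=W[~np.isnan(W[...,0])]
b=(P[:,0]>350)&(P[:,0]<580)&(P[:,1]>-470)&(P[:,1]<-200)
print("box",np.median(P[b&(P[:,2]>140)&(P[:,2]<160)][:,2]))
for z0,z1 in((200,209),(245,262)):
    Q=P[b&(P[:,2]>z0)&(P[:,2]<z1)]; 
    if len(Q)>9: print(z0,len(Q),cv2.minAreaRect(Q[:,:2].astype(np.float32)),np.median(Q[:,2]))
E
```

```text
q [-0.893 -0.2    1.419  0.242  1.675  0.833] tcp [ 388.6 -322.8  372.8] toolz lean xy deg [19.48 -1.97] toolx dir -5.69 F [-0.6  0.5 -0.2] T [0.04 0.13 0.02] w 0.998 g 0.0 t 30.7833
box 151.11736433502895
200 4912 ((454.51483154296875, -331.57049560546875), (200.632080078125, 125.5951156616211), 79.26627349853516) 205.50368210411506
245 1524 ((454.1767883300781, -331.5951232910156), (11.952003479003906, 108.60202026367188), 79.26232147216797) 255.29125611521573
```

View pics/w5.png

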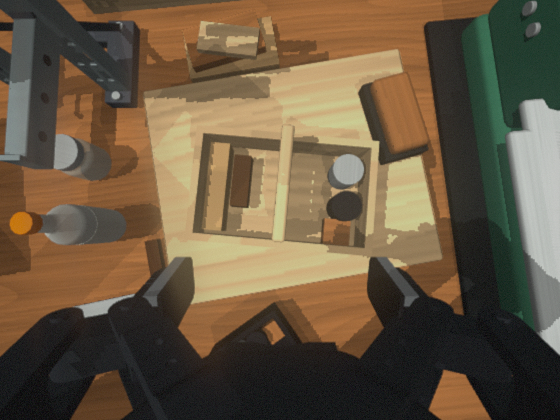

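Two caddies are visible: the plywood one on the box at (285,190), which matches the description, and the black look-alike on the bench at (275,335), which I'll leave. Its measured size (200.6×125.6 mm, rail 12×108.6, top 105 mm up) confirms it.

```bash
python3 to.py 431.5 -327 237 -10.7
```

```text
shift scaled [-0.036 -0.003  0.959] mm [ -5.4  -0.4 143.8]
turn scaled 0.0587
```

```bash
python3 -m handwheel '[[-0.036,-0.003,0.25,0.03],[-0.036,-0.003,0.5,0.058],[-0.036,-0.003,0.7,0.058],[-0.036,-0.003,0.85,0.058],[-0.036,-0.003,0.95,0.058],[-0.036,-0.003,0.95,0.058]]' >/dev/null; python3 st.py; python3 to.py 431.5 -327 237 -10.7
```

```text
q [-0.827 -0.104  1.604  0.228  1.388  0.917] tcp [ 431.1 -326.7  235.7] toolz lean xy deg [19.42 -1.9 ] toolx dir -10.99 F [-1.1 -0.8 -0.8] T [0.01 0.13 0.03] w 0.997 g 0.0 t 31.3333
shift scaled [ 0.006  0.001 -0.007] mm [ 0.9  0.1 -1.1]
turn scaled -0.0034
```

```bash
python3 -m handwheel '[[0,0,0,-0.003],[0,0,0,-0.003],[0,0,0,-0.003],[0,0,0,-0.003],[0,0,0,-0.003],[0,0,0,-0.003],[0,0,0,-0.003],[0,0,0,-0.003],[0,0,0,-0.003]]' 1 >/dev/null; python3 st.py; python3 to.py 429 -327 305
```

```text
q [-0.828 -0.107  1.602  0.227  1.388  0.913] tcp [ 431.1 -327.5  237.9] toolz lean xy deg [19.56 -2.11] toolx dir -10.69 F [-4.1  3.5  4.7] T [-0.35  0.65 -0.2 ] w 0.133 g 59.3 t 32.0833
shift scaled [ 0.137 -0.012 -0.426] mm [ 20.5  -1.7 -63.9]
```

```bash
python3 -m handwheel '[[0.02,0,-0.06,0],[0.05,0,-0.16,0],[0.09,0,-0.28,0],[0.12,0,-0.38,0],[0.137,0,-0.425,-0.03],[0.137,0,-0.425,-0.058],[0.137,0,-0.425,-0.058]]' >/dev/null; python3 st.py; cat > wc.py <<'E'
import sys
from bench import bot
from h import *
n=sys.argv[1]
s=bot.sense(); c=dict(bot.capture("wrist")); c.update(pos=s["tcp_pos"],quat=s["orientation"]); np.savez(n+".npz",**c)
W=wcloud(c)-c["pos"];P=W[~np.isnan(W[...,0])]
x=Ro.from_quat(c["quat"]).as_matrix()[:2,0];X=x/np.linalg.norm(x);L=np.array([-X[1],X[0]])
q=np.stack([P[:,:2]@X,P[:,:2]@L,P[:,2]],1)
m=(q[:,0]>-80)&(q[:,0]<130)&(abs(q[:,1])<125)&(abs(q[:,2]+32)<6);Q=q[m]
# wall-top plane: robust fit with RANSAC-lite
co=np.array([0,0,-32.]);A=np.c_[Q[:,:2],np.ones(len(Q))]
for t in(6,4,2.5,2):
    r=Q[:,2]-A@co; k=abs(r)<t; co=np.linalg.lstsq(A[k],Q[k,2],rcond=None)[0]
print("wall top at tcp",co[2].round(2),"pitch",np.rad2deg(co[0]).round(2),"roll",np.rad2deg(co[1]).round(2),k.sum())
(ce,sz,a)=cv2.minAreaRect(Q[k][:,:2].astype(np.float32)); print("rect ctr rel tcp",np.round(ce,1),np.round(sz,1),round(a,2))
R=q[(q[:,0]>15)&(q[:,0]<100)&(abs(q[:,1])<15)&(q[:,2]>5)&(q[:,2]<30)]
if len(R)>9: print("rail",len(R),np.polyfit(R[:,0],R[:,1],1).round(4),"zt",np.median(R[:,2]).round(1),"xmax",np.percentile(R[:,0],99.5).round(1))
E
python3 wc.py w6
```

```text
q [-0.833 -0.12   1.486  0.226  1.52   0.849] tcp [ 428.5 -328.3  302.7] toolz lean xy deg [19.4  -1.92] toolx dir -5.37 F [ 0.1 -0.3 -7.4] T [0.08 0.72 0.02] w 0.131 g 58.5 t 32.6667
wall top at tcp -32.34 pitch -0.24 roll -0.65 9643
rect ctr rel tcp [23.4 -0.5] [201.7 125.9] 89.9
rail 3685 [ 0.0008 -0.0444] zt 17.3 xmax 76.2
```

```bash
python3 to.py 450 -150 325 -5.7; python3 to.py 480 26.6 325 -5.7
```

```text
shift scaled [ 0.078 -1.197 -0.135] mm [  11.7 -179.5  -20.3]
turn scaled 0.0021
shift scaled [ 0.159 -2.388 -0.108] mm [  23.8 -358.1  -16.1]
turn scaled 0.0021
```

```bash
python3 -m handwheel '[[0.03,-0.1,-0.08,0.002],[0.06,-0.25,-0.12,0.002],[0.07,-0.42,-0.12,0.002],[0.07,-0.6,-0.12,0.002],[0.07,-0.8,-0.12,0.002],[0.07,-1,-0.12,0.002]]' >/dev/null; python3 -m handwheel '[[0.02,-0.2,0,0],[0.04,-0.4,0,0],[0.06,-0.6,0,0],[0.08,-0.8,0,0],[0.08,-0.95,0,0],[0.08,-1,0,0],[0.08,-1,0,0]]' >/dev/null; python3 st.py; python3 to.py 480 26.6 325 -5.7
```

```text
q [-0.15  -0.355  1.636  0.016  1.521  1.52 ] tcp [472.8 -29.5 326. ] toolz lean xy deg [19.37 -1.91] toolx dir -5.51 F [ 0.  -0.3 -7.3] T [ 0.17  0.74 -0.  ] w 0.132 g 59.4 t 33.8
shift scaled [ 0.009 -0.377  0.01 ] mm [  1.3 -56.5   1.5]
turn scaled 0.0023
```

```bash
python3 -m handwheel '[[0.01,-0.1,0,0.002],[0.01,-0.22,0,0.002],[0.01,-0.32,0,0.002],[0.01,-0.377,0,0.002],[0.01,-0.377,0,0.002],[0.01,-0.377,0,0.002]]' >/dev/null; python3 st.py; python3 wc.py w7; python3 to.py 576.8 17 320 -5.7
```

```text
q [-0.008 -0.332  1.617 -0.034  1.517  1.66 ] tcp [480.   24.1 327.3] toolz lean xy deg [19.47 -2.07] toolx dir -5.8 F [ 0.6  0.6 -7.4] T [ 0.06  0.7  -0.  ] w 0.128 g 59.5 t 34.3
wall top at tcp -32.48 pitch -0.25 roll -0.3 9502
rect ctr rel tcp [23.1 -0.2] [201.9 125.2] 89.9
rail 3587 [ 0.0048 -0.0678] zt 17.1 xmax 76.3
shift scaled [ 0.592 -0.021  0.263] mm [88.8 -3.2 39.5]
turn scaled -0.0016
```

```bash
python3 -m handwheel '[[0.08,-0.01,0.036,-0.001],[0.2,-0.02,0.09,-0.001],[0.32,-0.02,0.142,-0.001],[0.44,-0.02,0.195,-0.001],[0.53,-0.02,0.235,-0.001],[0.592,-0.02,0.263,-0.001],[0.592,-0.02,0.263,-0.001],[0.592,-0.02,0.263,-0.001]]' >/dev/null; python3 st.py; python3 wc.py w8; python3 to.py 576.8 17 302 -5.7; python3 - <<'E'
from h import *
c=load("w8");W=wcloud(c);P=W[~np.isnan(W[...,0])]
a=np.deg2rad(-5.7);X=np.array([np.cos(a),np.sin(a)]);Y=np.array([-np.sin(a),np.cos(a)])
q=np.stack([P[:,:2]@X-683.6,P[:,:2]@Y-73.7,P[:,2]],1)
for y0 in(75,-75):
    m=(q[:,0]>-8)&(q[:,0]<2)&(abs(q[:,1]-y0)<30)&(q[:,2]>225)&(q[:,2]<268); Q=q[m]; print(y0,m.sum(),Q.mean(0).round(1) if m.sum() else "",np.percentile(Q[:,1],[2,98]).round(1) if m.sum() else "")
E
```

```text
q [-0.022 -0.056  1.392 -0.029  1.465  1.649] tcp [576.8  16.7 319.7] toolz lean xy deg [19.43 -2.09] toolx dir -5.78 F [-0.6  0.1 -7.6] T [0.05 0.8  0.01] w 0.13 g 59.5 t 35.0167
wall top at tcp -32.52 pitch -0.69 roll -0.23 10569
rect ctr rel tcp [45.   0.1] [169.9 201.7] 0.01
rail 3573 [0.003  0.0347] zt 16.8 xmax 76.4
shift scaled [-0.039 -0.001  0.114] mm [-5.9 -0.1 17.2]
turn scaled -0.0008
75 1120 [ -5.4  73.6 251.6] [56.1 94.7]
-75 1167 [ -4.3 -71.2 249.6] [-91.9 -53.3]
```

```bash
python3 -m handwheel '[[-0.01,-0.005,0.03,-0.002],[-0.02,-0.005,0.06,-0.002],[-0.03,-0.005,0.09,-0.002],[-0.039,-0.005,0.114,-0.002],[-0.039,-0.005,0.114,-0.002]]' >/dev/null; python3 st.py; python3 -m handwheel '[[-0.003,0,0.007,0],[-0.005,0,0.013,0],[-0.007,0,0.02,0],[-0.007,0,0.02,0]]' >/dev/null; python3 st.py
```

```text
q [-0.018 -0.057  1.43  -0.03   1.429  1.649] tcp [576.6  18.6 300.8] toolz lean xy deg [19.41 -2.04] toolx dir -5.51 F [-0.5  1.3 -7.3] T [ 0.07  0.76 -0.03] w 0.125 g 59.5 t 35.4833
q [-0.018 -0.057  1.433 -0.03   1.423  1.649] tcp [577.3  18.5 299.6] toolz lean xy deg [19.59 -2.05] toolx dir -5.52 F [ 0.2  0.6 -6.4] T [ 0.13  0.65 -0.  ] w 0.13 g 59.6 t 35.8167
```

```bash
python3 -m handwheel '[[-0.002,0.004,0.004,0],[-0.003,0.006,0.008,0],[-0.003,0.006,0.008,0]]' >/dev/null; python3 st.py; python3 -m handwheel '[[-0.002,0,0.004,0],[-0.003,0,0.008,0],[-0.003,0,0.008,0]]' >/dev/null; python3 st.py
```

```text
q [-0.02  -0.058  1.435 -0.029  1.42   1.647] tcp [577.4  17.8 299.1] toolz lean xy deg [19.67 -2.02] toolx dir -5.51 F [-0.9  2.3 -3.3] T [0.38 0.37 0.18] w 0.128 g 60.3 t 36.0667
q [-0.02  -0.059  1.437 -0.029  1.418  1.647] tcp [577.4  17.8 298.8] toolz lean xy deg [19.75 -2.04] toolx dir -5.52 F [-4.3  2.4  3.1] T [0.38 0.51 0.16] w 0.126 g 61.2 t 36.3167
```

```bash
python3 -m handwheel '[[0,0,0,0],[0,0,0,0],[0,0,0,0],[0,0,0,0]]' -1 >/dev/null; python3 st.py; python3 wc.py w9; python3 -m handwheel '[[0,0,-0.1,0],[0,0,-0.25,0],[-0.05,0,-0.45,0],[-0.2,0,-0.6,0],[-0.4,0,-0.75,0],[-0.6,0,-0.85,0],[-0.8,0,-0.9,0],[-0.8,0,-0.9,0],[-0.8,0,-0.9,0]]' >/dev/null; python3 st.py
python3 - <<'E'
from bench import bot
from h import *
a=np.deg2rad(-5.7);X=np.array([np.cos(a),np.sin(a)]);Y=np.array([-np.sin(a),np.cos(a)])
for n in("scene","side","wrist"):
    s=bot.sense();c=dict(bot.capture(n)); cv2.imwrite(f"pics/{n}_f.png",c["img"][:,:,::-1])
    if n=="wrist": c.update(pos=s["tcp_pos"],quat=s["orientation"]); W=wcloud(c)
    else: W=cloud(c)
    P=W[~np.isnan(W[...,0])]; q=np.stack([P[:,:2]@X-683.6,P[:,:2]@Y-73.7,P[:,2]],1)
    m=(q[:,0]>-190)&(q[:,0]<-8)&(abs(q[:,1])<140)
    Q=q[m&(abs(q[:,2]-266)<5)]; A=np.c_[Q[:,:2],np.ones(len(Q))]; co=np.linalg.lstsq(A,Q[:,2],rcond=None)[0]
    print(n,"walls",cv2.minAreaRect(Q[:,:2].astype(np.float32)),np.median(Q[:,2]).round(1),"tilt",np.rad2deg(co[:2]).round(2))
    R=q[m&(abs(q[:,2]-316)<5)]
    if len(R)>9: print("  rail",cv2.minAreaRect(R[:,:2].astype(np.float32)),np.median(R[:,2]).round(1))
    for y0 in(75,-75):
        Q=q[(q[:,0]>-9)&(q[:,0]<3)&(abs(q[:,1]-y0)<30)&(q[:,2]>225)&(q[:,2]<268)]
        if len(Q)>30: print("  plate",y0,Q.mean(0).round(1),np.percentile(Q[:,1],[2,98]).round(1))
a=cv2.imread("pics/scene_f.png");b=cv2.imread("pics/side_f.png")
A=cv2.resize(a[150:270,150:270],None,fx=3.3,fy=3.3,interpolation=cv2.INTER_CUBIC);B=cv2.resize(b[150:270,280:400],None,fx=3.3,fy=3.3,interpolation=cv2.INTER_CUBIC)
cv2.imwrite("pics/cf.png",np.hstack([A,B]))
E
```

```text
q [-0.02  -0.057  1.438 -0.03   1.417  1.647] tcp [577.2  17.4 297. ] toolz lean xy deg [19.59 -2.07] toolx dir -5.53 F [ 0.2  1.  -0.7] T [ 0.04  0.18 -0.03] w 0.693 g 0.0 t 36.65
wall top at tcp -30.83 pitch 0.07 roll -0.25 10959
rect ctr rel tcp [45.2  0.5] [201.7 169.2] 89.87
rail 3761 [0.0031 0.6631] zt 19.0 xmax 76.3
q [ 0.018 -0.485  1.613 -0.042  1.669  1.674] tcp [418.7  33.4 384.6] toolz lean xy deg [19.73 -2.04] toolx dir -5.51 F [ 1.   0.3 -0.5] T [0.02 0.14 0.06] w 1.002 g 0.0 t 37.45
scene walls ((-87.52009582519531, 1.1908721923828125), (205.62745666503906, 130.7570343017578), 89.40818786621094) 265.3 tilt [ 0.02 -0.29]
  rail ((-87.84654235839844, 3.8646202087402344), (108.4191665649414, 18.932912826538086), 2.7388973236083984) 314.7
  plate 75 [ -4.2  80.1 247.2] [56.5 97.6]
  plate -75 [ -3.5 -75.6 254.1] [-94.5 -52.9]
side walls ((-80.17522430419922, -2.16546630859375), (206.5123291015625, 143.4275665283203), 89.93403625488281) 264.8 tilt [-0.08 -0.3 ]
  rail ((-90.36869812011719, -0.8072996139526367), (105.87594604492188, 17.046283721923828), 0.9667463302612305) 313.8
  plate 75 [ -4.   66.1 249. ] [51.6 90.5]
  plate -75 [ -3.6 -82.7 247.7] [-96.7 -57.4]
wrist walls ((-89.75296020507812, 1.8866958618164062), (122.96958923339844, 200.83204650878906), 0.133484348654747) 265.8 tilt [-0.37 -0.16]
  rail ((-105.4527587890625, 2.109999656677246), (75.49203491210938, 11.675909042358398), 0.3030487298965454) 315.9
```

View pics/cf.png

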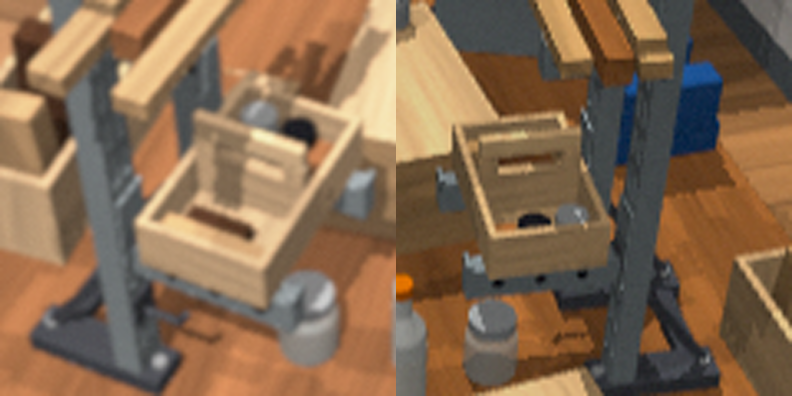

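The caddy sits level on both bars at x ≈ −88 mm, midway to within about 1 mm, and inside the lips and plates. The gripper is clear of it, so I'm handing in.

```bash
python3 -c "
from bench import bot; print(bot.job_done())"
```

```text
the job is handed in; nothing more can be done
None
```

I hung the bracket fully home on the left upright, level with its mate, and set the caddy on the two brackets, level, square and within about 2 mm of midway. I handed the job in at about 38 s of the 72 s limit; no verdict came back.

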